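Change the workpiece in a two-plate drill jig

TASK

Reload the drill jig: lift off both bushing plates and lay them side by side on the black mat, take out the drilled bar and lay it flat in the blue tray, then set the blue-dyed blank into the jig so that it lies flat between the dowel pins. Put the plates back down over their posts, each on the end of the jig marked with the colour of its handle, so that they sit flat on the new bar. Set everything down instead of dropping it, and leave the caliper and the tape measure where they are.

Things in the scene. Friction and masses are not known exactly. Their poses are not given: they have to be found in the camera images.
- jig_base: Dark green-grey drill jig base, fixed, 150 (x) x 210 (y) x 14 mm, any yaw; origin: centre of underside. +y end marked red, -y end yellow. Bar nest along y through the centre: side dowels 8 mm at x +-24, y +-40, end dowels at y +-91 mm, pointed tops 32 mm high. Plate posts 10 mm at x +-55, y +-52 (red pair y +52), on 20 mm collars (tops 32 mm), straight to 48, pointed tops at 58 mm.
- plate_red: Loose bushing plate, red handle, 0.35 kg: grey metal 140 (x) x 60 (y) x 10 mm, origin: centre of underside. 14 mm holes at x +-55 fit over the posts; same after a half turn. Handle bar along x over the centre, 74 x 13 x 13 mm, top at 45 mm, open beneath; bushings 13.5 mm high at y +-18. Starts on the red end; its seat: jig x 0, y +52 mm, underside 34 mm up, resting on the bar.
- plate_yellow: Loose bushing plate, yellow handle; shape, sizes and weight as the red one (only its bushings are smaller). Starts on the yellow end of the jig; its seat: jig x 0, y -52 mm, underside 34 mm up, resting on the bar.
- drilled_bar: Loose drilled bar, 0.26 kg: bright aluminium 36 (x) x 170 (y) x 16 mm with four holes in a row along it; origin: centre of underside. Starts in the jig nest, underside 18 mm above the jig's origin, beneath both plates; its middle 44 mm show between them.
- blank_bar: Loose blank, 0.26 kg: the same aluminium bar 36 (x) x 170 (y) x 16 mm, no holes, top dyed blue; origin: centre of underside. Starts on the bench beside the tray. Seated in the jig it lies along the jig's y, centred, underside 18 mm above the jig's origin, on two steel strips, with 2 mm play to the dowels; either end may point either way.
- mat: Black rubber mat on the bench, fixed: 180 (x) x 230 (y) x 4 mm, origin at the centre of its underside, top at 4 mm. It has room for both plates side by side along its y axis.
- tray: Blue open plastic tray, fixed: outside 110 (x) x 220 (y) x 35 mm, walls 4 mm, inner floor 4 mm above its origin, which is the centre of its underside. The drilled bar fits in lengthwise (along y).
- caliper: Steel vernier caliper lying on the bench, 68 x 168 x 10 mm, loose; a bystander to be left alone. Origin at the centre of its underside.
- tape_measure: Yellow tape measure lying on the bench, 71 x 82 x 32 mm, loose; a bystander to be left alone. Origin at the centre of its underside.

How it is judged:
By the outcome, as a careful person would: the job done as asked, in the order asked, and still so for the second after the job is handed in, with the robot touching nothing.
It also fails if it takes over 141 s, if anything falls off the work surface, if the arm or the gripper's body presses on something with over 40 N, if the wrist force passes 120 N, or if a joint passes its speed limit or range.

ROBOT

A 7-joint arm with a two-finger parallel gripper is mounted at the origin on a cart in front of the work surface, level with it; the furniture and walls round the work are solid. World frame = base frame: x ahead of the robot, y to its left, z up, the work surface at z = 0. Lengths are in m, angles in rad, forces in N, time in s.
With the tool pointing down it reaches from about 0.4 to 0.85 m from the base axis. Payload 10.4 kg.
Tool frame: the origin (TCP) lies at the very end of the fingers, on their centre line; the grasp point (between the pads) lies 19 mm behind it (grip_point_offset is the distance from the TCP to the grasp point, in m); z points along the fingers, y is the line along which they close (so a half turn about z gives the same grasp; the last joint's range is limited). The gripper opens to 87 mm and grips with 3 to 60 N. Pads are 19 mm wide; open, the fingers measure 117 mm over their backs; the gripper's body (75 mm by 190 mm) begins 51 mm behind the grasp point.
Start: joints at [-1.355, 0.332, -0.065, 1.46, 0.022, 1.35, -0.088], TCP at [0.148, 0.607, 0.223] pointing down, gripper open.
Joint ranges: [-2.6, 2.6], [-0.5, 2.12], [-1.47, 1.34], [0.16, 2.42], [-1.27, 4.41], [0.06, 2.06], [-2.6, 2.6]. Speed limits (rad/s): [2.22, 2.22, 2.79, 2.79, 3.14, 3.14, 3.14].

INTERFACE

Orientations are given as a unit quaternion [x, y, z, w].
In Python, from bench import * gives the robot as it stands.
- The arm moves only by the tool play_rows, never from a script. Its argument "increments" is text: rows parted by semicolons, each of 7 numbers parted by spaces: the turn, a rotation vector about the tool's x, y, z in rad, then the shift along the tool's x, y, z in m, then the opening, from 0 (shut) to 1 (fully open). A call has 1 to 8 rows; each row is the pose to reach, as a shift and turn from the pose commanded when the call began, along the tool's axes at that moment; what a row does not reach only later rows make up. A row lasts 1/10 s, in which the tool goes at most 50 mm and 8.59 degrees, less where a joint would pass 70% of its speed; a pose out of reach is approached as far as the arm can. A call with a gripper value outside its range is refused whole. The fingers move at their own pace and stop on an object; "grip_force" is the grip in N (left out, the last holds). Time passes only in rows, so rows that repeat a pose let the fingers close. It gives the time, the measured TCP pose, the force, the opening and the grip force at its end, in the units of the state.
- read_state(): the state, without advancing time (a new reading comes with each control period).
- camera(name): name is "scene" or "top" or "wrist"; returns a dict with "color" (420x560x3 uint8, red, green, blue), "fx", "fy", "cx", "cy" (pixels), "camera_from_world" (4x4, takes a point from world to camera coordinates); the wrist camera has in their place "mount" (4x4, takes a point from camera to tool coordinates, whose origin is the TCP and whose axes are the flange's). Camera axes: x right, y down, z forward; pixel columns grow to the right and rows downward; lengths in m; the calibration is good to about 2 mm. A picture is of the moment at which its call begins: read the wrist's pose just before it. There is no depth.
- close_job(): hands the job in; it is judged then, once.
The state is a dict: "time": time; "joint_positions": joint angles; "joint_vel": joint speeds; "joint_torque": joint torques, N m; "ee_pos": TCP position; "eef_rot": TCP orientation; "ft_force": force on the tool from outside, world axes, zero at the start; "torque": the same for the moment, N m; "width": finger opening in m; "grip_force": force on a finger pad.
Only numpy, scipy, OpenCV 4.12 (cv2) and the standard library are available. Lean on these libraries where they do the work, as an engineer would, in place of code of your own. Each camera call takes 0.05 s, during which the arm holds its last target. There are 200 camera calls.

## Working session

There is one attempt and no reset: what is moved stays moved. The work goes in short steps, Python scripts to look and compute and a tool call to move; the robot and the scene stay as the last step left them, time stands still between calls to the robot, and variables do not carry over. Pictures are saved under pics/ and viewed, at most 14 in all, crops included, and the job is handed in when it is done.

Besides the shell and the picture viewer there is one more tool, called as name(argument=value, ...), one argument or row to a line, values as JSON. play_rows: Moves the arm, as the interface text tells. Its arguments: {"type":"object","properties":{"increments":{"type":"string"},"grip_force":{"type":"number"}},"required":["increments"]}

```bash
mkdir -p pics; ls; python3 - <<'E'
from bench import *
import cv2
s=read_state();print({k:(v if not hasattr(v,'__len__') else [round(float(x),4) for x in v]) for k,v in s.items()})
for n in ("top","scene"):
    c=camera(n);cv2.imwrite(f"pics/{n}0.png",cv2.resize(c["color"][:,:,::-1],(800,600),interpolation=cv2.INTER_CUBIC))
    print(n,c["fx"],c["fy"],c["cx"],c["cy"],c["camera_from_world"])
E
```

```text
pics
{'time': 0.0, 'joint_positions': [-1.3546, 0.3328, -0.0647, 1.4609, 0.0216, 1.3499, -0.0885], 'joint_vel': [0.0001, 0.001, -0.0003, 0.0005, 0.0011, 0.0002, -0.0007], 'joint_torque': [-0.0007, -62.3248, 0.0246, -38.9902, -0.0613, 0.0397, 0.0001], 'ee_pos': [0.1477, 0.6069, 0.2218], 'eef_rot': [0.1191, 0.9929, -0.0007, -0.0], 'ft_force': [-1.1252, -0.3254, 0.1092], 'torque': [0.0039, 0.0357, -0.0453], 'grip_force': 0.0, 'width': 0.08735251874928406}
top 504.85868825411376 504.85868825411376 279.148229104424 209.95999296067393 [[-0.24153547 -0.97038709  0.00308457  0.1086131 ]
 [-0.92993261  0.23055547 -0.28647779  0.53336243]
 [ 0.27728319 -0.07206299 -0.95808192  1.12788436]
 [ 0.          0.          0.          1.        ]]
scene 477.3986954964634 477.3986954964634 276.70992823648 207.066006493002 [[ 0.77720881 -0.62900177  0.01741377 -0.45100359]
 [-0.45732362 -0.58365509 -0.67097082  0.29060232]
 [ 0.43220547  0.51352071 -0.74127924  0.89736933]
 [ 0.          0.          0.          1.        ]]
```

View pics/top0.png

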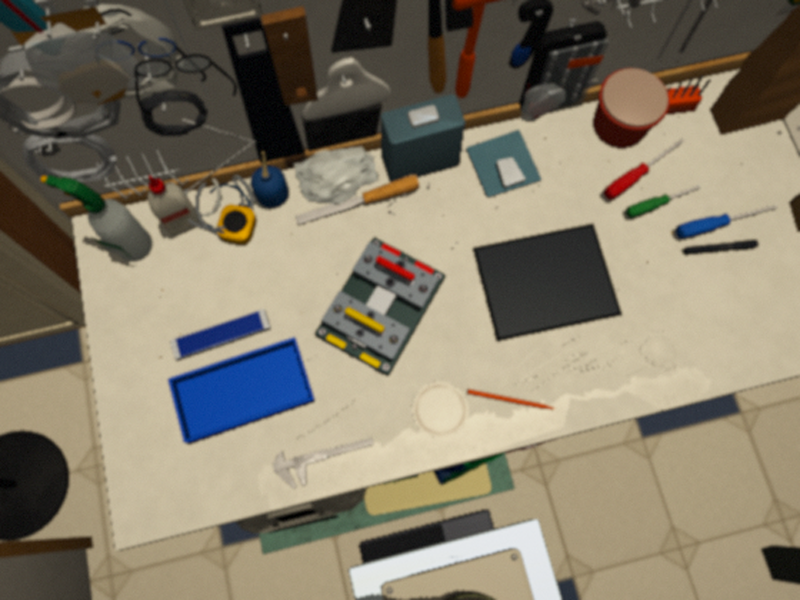

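View pics/scene0.png

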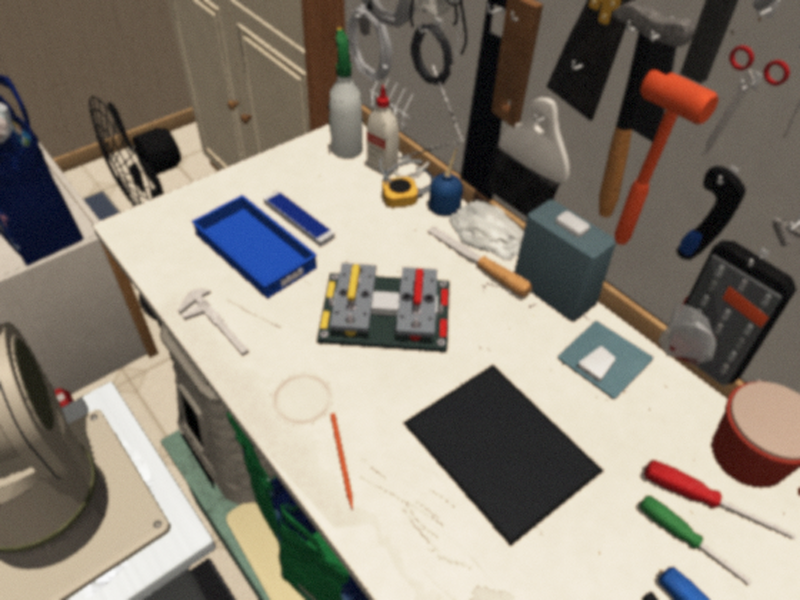

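The top view shows the jig at about (380,305), red end upper right; mat about (547,282), tray about (241,391) and blank about (222,336). The caliper is at (315,462) and the tape at (237,223). The scene view agrees with this. Next I compute coarse poses.

```bash
cat > h.py <<'E'
from bench import *
import numpy as np, cv2, json
from scipy.spatial.transform import Rotation as R
def ray(K,T,u,v,z):   # T camera_from_world; original pixels
    d=T[:3,:3].T@[(u-K[2])/K[0],(v-K[3])/K[1],1]; o=-T[:3,:3].T@T[:3,3]
    return o+d*(z-o[2])/d[2]
TOP=(504.8587,504.8587,279.1482,209.96);
TT=np.array([[-0.24153547,-0.97038709,0.00308457,0.1086131],[-0.92993261,0.23055547,-0.28647779,0.53336243],[0.27728319,-0.07206299,-0.95808192,1.12788436],[0,0,0,1]])
def wrist(name,crop=None,size=(800,600)):
    s=read_state(); c=camera("wrist"); T=np.eye(4); T[:3,:3]=R.from_quat(s["eef_rot"]).as_matrix(); T[:3,3]=s["ee_pos"]
    cw=np.linalg.inv(T@np.array(c["mount"])); K=[c[k] for k in("fx","fy","cx","cy")]
    np.savez(f"pics/{name}.npz",K=K,T=cw,im=c["color"])
    cv2.imwrite(f"pics/{name}.png",cv2.resize(c["color"][:,:,::-1],size,interpolation=cv2.INTER_CUBIC))
def wpt(name,u,v,z):  # u,v in 800x600 picture
    d=np.load(f"pics/{name}.npz"); return ray(d["K"],d["T"],u*.7,v*.7,z)
def quat(yaw): # tool down, tool y (closing) axis at world angle yaw
    y=np.array([np.cos(yaw),np.sin(yaw),0]); z=np.array([0,0,-1.]); return np.c_[np.cross(y,z),y,z]
def plan(targets,start=None):
    """targets: (x,y,z,yaw|None); prints increments from start (pos,quat)"""
    s=read_state(); p0=np.array(s["ee_pos"]); R0=R.from_quat(s["eef_rot"])
    if start is not None: p0=np.array(start[:3]); R0=R.from_matrix(quat(start[3]))
    for x,y,z,yaw in targets:
        best=min((quat(yaw+k*np.pi) for k in(0,1)),key=lambda M:(R0.inv()*R.from_matrix(M)).magnitude())
        rv=(R0.inv()*R.from_matrix(best)).as_rotvec(); t=R0.inv().apply(np.array([x,y,z])-p0)
        print(np.round(rv,4),np.round(t,4),"deg",round(np.degrees(np.linalg.norm(rv)),1))
def rep(): 
    s=read_state(); r=R.from_quat(s["eef_rot"]).as_matrix()
    print("t",round(s["time"],2),"p",np.round(s["ee_pos"],4),"yaw_y",round(float(np.arctan2(r[1,1],r[0,1])),4),"z",np.round(r[:,2],4),"F",np.round(s["ft_force"],1),"w",round(s["width"],4),"g",round(s["grip_force"],1),"q",np.round(s["joint_positions"],2))
E
python3 - <<'E'
from h import *
P={"jig":([(377,238),(444,274),(388,374),(317,335)],.014),"mat":([(475,250),(593,225),(620,313),(498,339)],.004),"tray":([(169,379),(295,341),(314,398),(188,441)],.035),"blank":([(174,345),(264,313),(269,327),(180,358)],.016),"cal":([(275,455),(275,480),(373,440)],.005),"tape":([(220,215),(255,215),(237,240)],.03)}
for n,(pts,z) in P.items():
    w=np.array([ray(TOP,TT,u*.7,v*.7,z) for u,v in pts]); e=np.diff(np.vstack([w,w[:1]]),axis=0)[:,:2]
    print(n,np.round(w.mean(0),3),"edges",np.round(np.linalg.norm(e,axis=1),3),"ang",np.round(np.arctan2(e[:,1],e[:,0]),3))
c=camera("wrist");print(c["mount"],c["fx"],c["cx"],c["cy"]);rep()
E
```

```text
jig [0.562 0.003 0.014] edges [0.138 0.206 0.141 0.208] ang [-2.334  2.396  0.821 -0.761]
mat [ 0.536 -0.295  0.004] edges [0.224 0.171 0.223 0.17 ] ang [-1.593  3.103  1.541 -0.035]
tray [0.468 0.266 0.035] edges [0.219 0.104 0.216 0.11 ] ang [-1.51  -3.035  1.661  0.132]
blank [0.573 0.285 0.016] edges [0.163 0.027 0.16  0.026] ang [-1.454 -3.007  1.679  0.251]
cal [0.334 0.185 0.005] edges [0.041 0.174 0.165] ang [ 2.947 -1.43   1.477]
tape [0.767 0.22  0.03 ] edges [0.063 0.057 0.059] ang [-1.813  2.352  0.367]
[[ 5.99652405e-04 -9.53350352e-01 -3.01865445e-01  8.29036461e-02]
 [ 9.99999733e-01  6.97547743e-04 -2.16504213e-04  2.51023693e-04]
 [ 4.16969928e-04 -3.01865235e-01  9.53350516e-01 -1.62258511e-01]
 [ 0.00000000e+00  0.00000000e+00  0.00000000e+00  1.00000000e+00]] 333.4862492176981 277.6177842975197 207.1467548277906
t 0.15 p [0.1478 0.607  0.2219] yaw_y 1.332 z [-2.0e-04 -1.1e-03 -1.0e+00] F [0.2 0.  0.7] w 0.087 g 0.0 q [-1.35  0.33 -0.06  1.46  0.02  1.35 -0.09]
```

```bash
sed -i 's/best=min.*/best=quat(yaw)/' h.py; python3 - <<'E'
from h import *
plan([(.36,.43,.222,.7)]); plan([(.53,.27,.2,.06)],(.36,.43,.222,.7))
E
```

```text
[-1.00e-03  4.00e-04  6.32e-01] [-2.481e-01 -1.218e-01  1.000e-04] deg 36.2
[0.   0.   0.64] [-0.2319  0.0269  0.022 ] deg 36.7
```

play_rows(
  increments="0 0 0.632 -0.2481 -0.1218 0 1;0 0 0.632 -0.2481 -0.1218 0 1;0 0 0.632 -0.2481 -0.1218 0 1;0 0 0.632 -0.2481 -0.1218 0 1;0 0 0.632 -0.2481 -0.1218 0 1;0 0 0.632 -0.2481 -0.1218 0 1;0 0 0.632 -0.2481 -0.1218 0 1",
)

```text
time: 0.85
ee_pos: [0.3641, 0.4266, 0.2226]
eef_rot: [0.425, 0.905, -0.0, 0.001]
ft_force: [-0.6, 1.1, -0.1]
width: 0.0868
grip_force: 0.0
```

play_rows(
  increments="0 0 0.64 -0.2319 0.0269 0.022 1;0 0 0.64 -0.2319 0.0269 0.022 1;0 0 0.64 -0.2319 0.0269 0.022 1;0 0 0.64 -0.2319 0.0269 0.022 1;0 0 0.64 -0.2319 0.0269 0.022 1;0 0 0.64 -0.2319 0.0269 0.022 1;0 0 0.64 -0.2319 0.0269 0.022 1;0 0 0.64 -0.2319 0.0269 0.022 1",
)

```text
time: 1.65
ee_pos: [0.5289, 0.2721, 0.2004]
eef_rot: [0.684, 0.729, -0.0, -0.0]
ft_force: [0.1, 0.8, 0.1]
width: 0.0869
grip_force: 0.0
```

```bash
python3 - <<'E'
from h import *
rep(); wrist("w1"); plan([(.50,0.,.18,-.76)])
E
```

```text
t 1.65 p [0.5289 0.2721 0.2004] yaw_y 0.063 z [-8.e-04  6.e-04 -1.e+00] F [0.1 0.8 0.1] w 0.0869 g 0.0 q [-0.86  0.28  0.37  1.6  -0.11  1.28 -0.41]
[-8.000e-04 -5.000e-04  8.232e-01] [-0.2697 -0.046   0.0203] deg 47.2
```

View pics/w1.png

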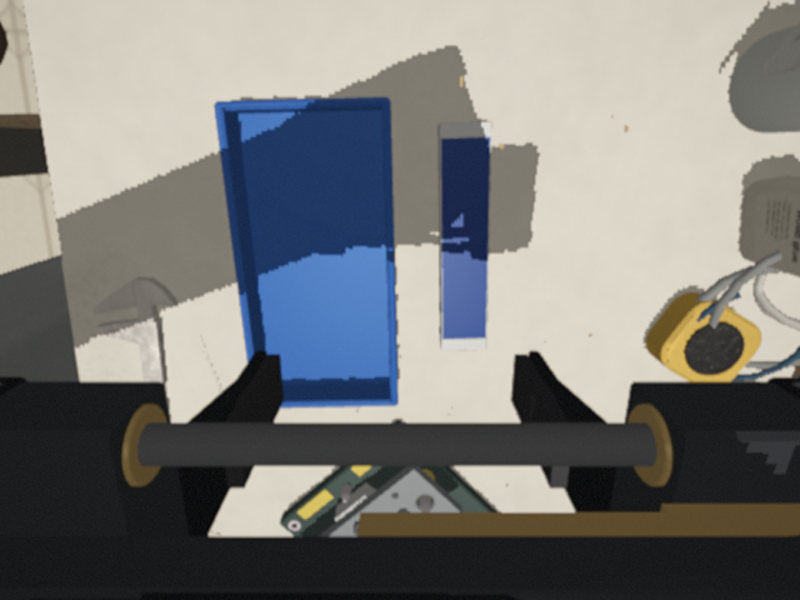

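Wrist view 1: tray rim corners are at about (216,103), (390,98) and (397,404). The blank's top runs from (440,122)-(490,122) to (442,348)-(486,348).

```bash
python3 - <<'E'
from h import *
for n,pts,z in (("blank",[(440.5,122),(490,122),(486.5,348.5),(442,348.5)],.016),("blue",[(441,137),(489,137),(486.5,339),(442,339)],.016),("tray",[(216,103),(390,98),(397,405)],.035)):
    w=np.array([wpt("w1",u,v,z) for u,v in pts]); e=np.diff(np.vstack([w,w[:1]]),axis=0)[:,:2]
    print(n,np.round(w.mean(0),4),np.round((w[0]+w[2])/2,4),"edges",np.round(np.linalg.norm(e,axis=1),4),"ang",np.round(np.arctan2(e[:,1],e[:,0]),3))
plan([(.522,-.064,.18,-.76)])
E
```

```text
blank [0.5785 0.2896 0.016 ] [0.5788 0.2896 0.016 ] edges [0.0339 0.1686 0.0352 0.1685] ang [ 0.064 -1.464 -3.077  1.669]
blue [0.5785 0.2887 0.016 ] [0.579  0.2888 0.016 ] edges [0.0331 0.1507 0.035  0.1507] ang [ 0.064 -1.462 -3.077  1.668]
tray [0.4872 0.3068 0.035 ] [0.4718 0.2683 0.035 ] edges [0.1114 0.2214 0.2473] ang [ 0.09  -1.487  2.122]
[-8.000e-04 -5.000e-04  8.232e-01] [-0.335  -0.0281  0.0203] deg 47.2
```

play_rows(
  increments="0 0 0.823 -0.318 -0.035 0 1;0 0 0.823 -0.318 -0.035 0 1;0 0 0.823 -0.318 -0.035 0 1;0 0 0.823 -0.318 -0.035 0 1;0 0 0.823 -0.318 -0.035 0 1;0 0 0.823 -0.318 -0.035 0 1;0 0 0.823 -0.318 -0.035 0 1;0 0 0.823 -0.318 -0.035 0 1",
)

```text
time: 2.5
ee_pos: [0.5138, -0.0517, 0.201]
eef_rot: [0.92, 0.391, 0.0, 0.0]
ft_force: [-0.2, -0.0, 1.1]
width: 0.0869
grip_force: 0.0
```

```bash
python3 - <<'E'
from h import *
rep(); wrist("w2"); im=np.load("pics/w2.npz")["im"]
E
```

```text
t 2.5 p [ 0.5138 -0.0517  0.201 ] yaw_y -0.7663 z [ 8.e-04  3.e-04 -1.e+00] F [-0.2 -0.   1.1] w 0.0869 g 0.0 q [-0.6   0.1   0.66  1.81 -0.07  1.25 -0.69]
```

View pics/w2.png

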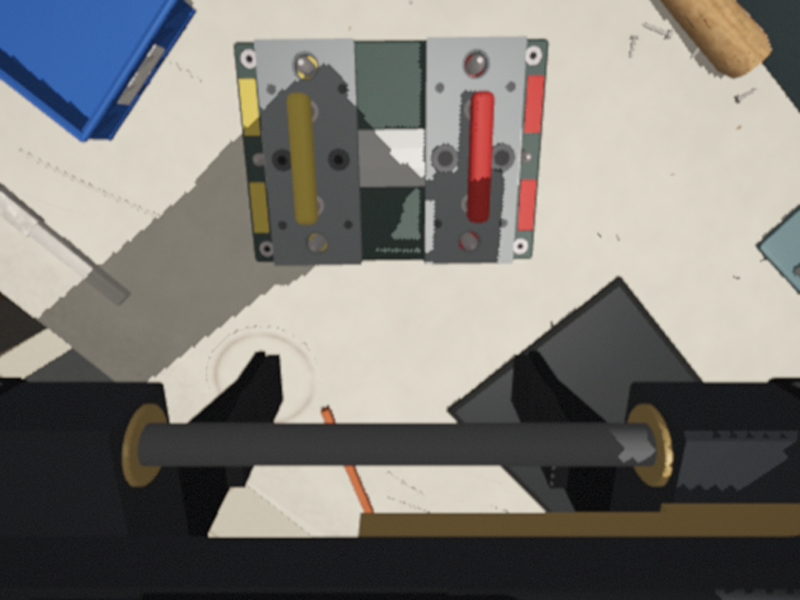

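Wrist view 2: jig corners are at (235,43), (548,39), (532,258) and (257,263). The yellow handle spans (288,94)-(317,223) and the red one (468,92)-(494,221). The bar's middle is between x 360 and 424.

```bash
python3 - <<'E'
from h import *
for n,pts,z in (("jig",[(235,43),(548,39),(532,258),(257,263)],.014),("yh",[(288,94),(310,94),(317,222),(296,223)],.079),("rh",[(471,92),(494,92),(491,221),(468,221)],.079),("yp",[(254,41),(355,40),(361,264),(274,265)],.044),("rp",[(427,38),(527,38),(512,262),(425,264)],.044),("bar",[(361,129),(425,129),(425,187),(361,187)],.034),("screws",[(248,58),(533,55),(520,246),(266,248)],.014),("posts",[(306,64),(476,63),(469,241),(317,241)],.058),("bush y",[(282,159),(339,159)],.0575),("bush r",[(445,158),(503,157)],.0575)):
    w=np.array([wpt("w2",u,v,z) for u,v in pts]); e=np.diff(np.vstack([w,w[:1]]),axis=0)[:,:2]
    print(n,np.round(w.mean(0),4),"edges",np.round(np.linalg.norm(e,axis=1),4),"ang",np.round(np.arctan2(e[:,1],e[:,0]),3))
E
```

```text
jig [0.5643 0.004  0.014 ] edges [0.2058 0.1472 0.2067 0.1487] ang [-0.754 -2.322  2.394  0.814]
yh [0.5275 0.0396 0.079 ] edges [0.0121 0.0706 0.0126 0.0712] ang [-0.766 -2.332  2.423  0.803]
rh [ 0.6019 -0.0306  0.079 ] edges [0.0127 0.0711 0.0137 0.0711] ang [-0.766 -2.3    2.376  0.827]
yp [0.5263 0.0398 0.044 ] edges [0.0607 0.1382 0.06   0.1384] ang [-0.757 -2.333  2.388  0.814]
rp [ 0.6019 -0.0312  0.044 ] edges [0.06   0.1379 0.0598 0.1393] ang [-0.766 -2.329  2.399  0.814]
bar [0.5646 0.004  0.034 ] edges [0.0418 0.037  0.0433 0.037 ] ang [-0.766 -2.318  2.376  0.782]
screws [0.5641 0.0049 0.014 ] edges [0.1891 0.1286 0.1892 0.1283] ang [-0.756 -2.325  2.384  0.815]
posts [0.5654 0.0053 0.058 ] edges [0.099  0.1049 0.0986 0.1043] ang [-0.76  -2.329  2.376  0.816]
bush y [0.5283 0.0394 0.0575] edges [0.0352 0.0352] ang [-0.766  2.376]
bush r [ 0.6016 -0.0299  0.0575] edges [0.0357 0.0357] ang [-0.749  2.392]
```

```bash
python3 - <<'E'
from h import *
rep(); plan([(.602,-.0312,.14,-.757),(.602,-.0312,.061,-.757)])
E
```

```text
t 2.55 p [ 0.5141 -0.0492  0.2008] yaw_y -0.7633 z [ 6.e-04  8.e-04 -1.e+00] F [0.4 0.7 0.8] w 0.0874 g 0.0 q [-0.61  0.1   0.66  1.81 -0.07  1.25 -0.69]
[-0.0002 -0.001  -0.0063] [0.0737 0.0511 0.0609] deg 0.4
[-0.0002 -0.001  -0.0063] [0.0736 0.0511 0.1399] deg 0.4
```

play_rows(
  increments="0 0 -0.006 0.0737 0.0511 0.061 1;0 0 -0.006 0.0737 0.0511 0.061 1;0 0 -0.006 0.0737 0.0511 0.061 1;0 0 -0.006 0.0737 0.0511 0.061 1;0 0 -0.006 0.0737 0.0511 0.09 1;0 0 -0.006 0.0737 0.0511 0.12 1;0 0 -0.006 0.0737 0.0511 0.14 1;0 0 -0.006 0.0737 0.0511 0.14 1",
)

```text
time: 3.35
ee_pos: [0.6002, -0.0302, 0.0597]
eef_rot: [0.918, 0.396, -0.001, -0.001]
ft_force: [0.4, 0.2, 0.6]
width: 0.0872
grip_force: 0.0
```

```bash
python3 - <<'E'
from h import *
rep(); plan([(.602,-.0312,.061,-.757)])
E
```

```text
t 3.35 p [ 0.6002 -0.0302  0.0597] yaw_y -0.7559 z [-0.0026  0.001  -1.    ] F [0.4 0.2 0.6] w 0.0872 g 0.0 q [-0.51  0.48  0.61  1.73 -0.31  1.04 -0.54]
[-0.0026  0.0011  0.0011] [ 0.0005  0.002  -0.0013] deg 0.2
```

play_rows(
  increments="0 0.001 0.001 0.0005 0.002 -0.001 0.4;0 0.001 0.001 0.0005 0.002 -0.001 0.3;0 0.001 0.001 0.0005 0.002 -0.001 0.1;0 0.001 0.001 0.0005 0.002 -0.001 0.1;0 0.001 0.001 0.0005 0.002 -0.001 0.1;0 0.001 0.001 0.0005 0.002 -0.001 0.1;0 0.001 0.001 0.0005 0.002 -0.001 0.1;0 0.001 0.001 0.0005 0.002 -0.001 0.1",
  grip_force=35,
)

```text
time: 4.15
ee_pos: [0.6038, -0.0324, 0.0615]
eef_rot: [0.919, 0.395, 0.0, -0.0]
ft_force: [0.3, -0.0, -0.2]
width: 0.0309
grip_force: 0.0
```

```bash
python3 - <<'E'
from h import *
rep(); plan([(.602,-.0312,.13,-.757)])
E
```

```text
t 4.15 p [ 0.6038 -0.0324  0.0615] yaw_y -0.758 z [ 5.e-04  7.e-04 -1.e+00] F [ 0.3 -0.  -0.2] w 0.0309 g 0.0 q [-0.5   0.48  0.61  1.72 -0.31  1.04 -0.54]
[-0.0001 -0.0009 -0.001 ] [-0.0003 -0.0021 -0.0685] deg 0.1
```

play_rows(
  increments="0 0 0 0 -0.002 0 0.3;0 0 0 0 -0.002 0 0.1;0 0 0 0 -0.002 0 0;0 0 0 0 -0.002 0 0;0 0 0 0 -0.002 0 0;0 0 0 0 -0.002 0 0;0 0 0 0 -0.002 0 0;0 0 0 0 -0.002 0 0",
  grip_force=35,
)

```text
time: 4.95
ee_pos: [0.6022, -0.0308, 0.0615]
eef_rot: [0.919, 0.395, 0.0, -0.0]
ft_force: [-1.8, 1.6, 1.2]
width: 0.0129
grip_force: 35.0
```

```bash
python3 - <<'E'
from h import *
rep(); plan([(.602,-.0312,.13,-.757)])
E
```

```text
t 4.95 p [ 0.6022 -0.0308  0.0615] yaw_y -0.7578 z [ 3.e-04  1.e-03 -1.e+00] F [-1.8  1.6  1.2] w 0.0129 g 35.0 q [-0.5   0.48  0.61  1.73 -0.31  1.04 -0.55]
[-0.0005 -0.001  -0.0008] [-0.0004  0.0001 -0.0685] deg 0.1
```

```bash
python3 - <<'E'
from h import *
A=(.6022,-.0308,.1315,-.758)
plan([(.535,-.345,.1315,-1.6),(.535,-.345,.06,-1.6)],A)
E
```

```text
[0.    0.    0.842] [-0.2744  0.1672  0.    ] deg 48.2
[0.    0.    0.842] [-0.2744  0.1672  0.0715] deg 48.2
```

play_rows(
  increments="0 0 0 0 0 -0.01 0;0 0 0 0 0 -0.025 0;0 0 0 0 0 -0.045 0;0 0 0 0 0 -0.065 0;0 0 0 0 0 -0.07 0;0 0 0 0 0 -0.07 0",
)

```text
time: 5.55
ee_pos: [0.6029, -0.0311, 0.1327]
eef_rot: [0.919, 0.395, 0.001, 0.0]
ft_force: [0.2, -0.3, -4.0]
width: 0.0122
grip_force: 35.0
```

play_rows(
  increments="0 0 0.09 -0.027 0.017 0 0;0 0 0.21 -0.069 0.042 0 0;0 0 0.34 -0.115 0.07 0 0;0 0 0.47 -0.16 0.098 0 0;0 0 0.6 -0.205 0.125 0 0;0 0 0.73 -0.243 0.148 0 0;0 0 0.82 -0.267 0.163 0 0;0 0 0.842 -0.2744 0.1672 0 0",
)

```text
time: 6.35
ee_pos: [0.5316, -0.3504, 0.1304]
eef_rot: [1.0, -0.02, -0.001, 0.001]
ft_force: [0.1, 0.7, -4.9]
width: 0.013
grip_force: 35.0
```

play_rows(
  increments="0 0 0 0 0 0 0;0 0 0 0 0 0.025 0;0 0 0 0 0 0.05 0;0 0 0 0 0 0.075 0;0 0 0 0 0 0.09 0;0 0 0 0 0 0.095 0;0 0 0 0 0 0.095 0;0 0 0 0 0 0.095 0",
)

```text
time: 7.15
ee_pos: [0.5359, -0.3453, 0.0373]
eef_rot: [1.0, -0.014, 0.001, -0.0]
ft_force: [-0.2, 0.5, -3.2]
width: 0.0128
grip_force: 35.0
```

```bash
python3 - <<'E'
from h import *
rep(); wrist("w3")
E
```

```text
t 7.15 p [ 0.5359 -0.3453  0.0373] yaw_y -1.5994 z [ 2.1e-03  1.0e-04 -1.0e+00] F [-0.2  0.5 -3.2] w 0.0128 g 35.0 q [-0.08  0.65  0.79  1.65 -0.52  1.06 -0.73]
```

View pics/w3.png

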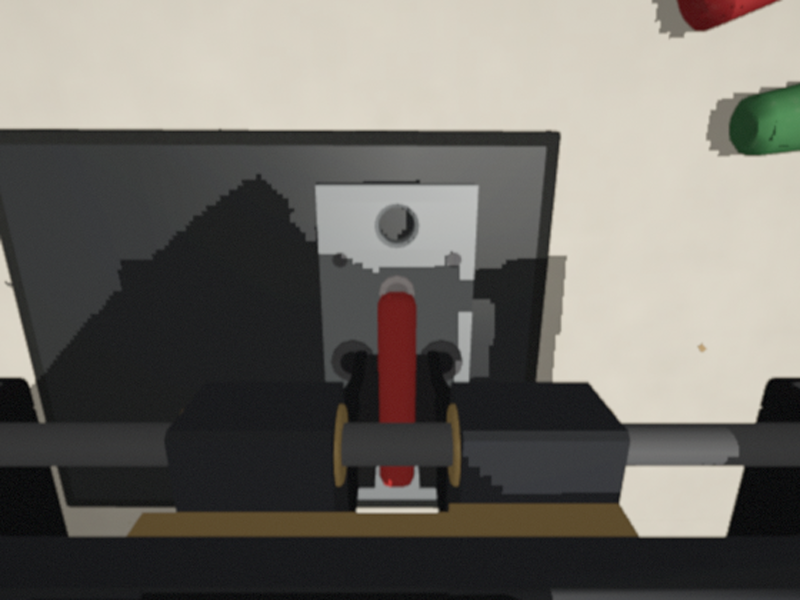

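Wrist view 3: the red plate hangs squarely over the mat, with its top edge at (317-477,185) and the mat corner at (557,135). Now I lower it.

play_rows(
  increments="0 0 0 0 0 0.002 0;0 0 0 0 0 0.004 0;0 0 0 0 0 0.005 0;0 0 0 0 0 0.006 0;0 0 0 0 0 0.006 0;0 0 0 0 0 0.006 0",
)

```text
time: 7.8
ee_pos: [0.5353, -0.3451, 0.0315]
eef_rot: [1.0, -0.015, 0.001, -0.001]
ft_force: [-4.9, 4.5, 10.8]
width: 0.0128
grip_force: 35.0
```

play_rows(
  increments="0 0 0 0 0 0 0.3;0 0 0 0 0 0 0.6;0 0 0 0 0 0 0.6;0 0 0 0 0 0 0.6;0 0 0 0 0 0 0.6",
)

```text
time: 8.3
ee_pos: [0.5352, -0.3452, 0.0302]
eef_rot: [1.0, -0.015, 0.0, -0.0]
ft_force: [0.2, 0.1, -0.9]
width: 0.0446
grip_force: 0.0
```

```bash
python3 - <<'E'
from h import *
rep(); s=read_state(); p=s["ee_pos"]
plan([(p[0],p[1],.13,-1.6),(.5267,.0402,.13,-.757)])
plan([(.5267,.0402,.13,-.757),(.5267,.0402,.0615,-.757)],(p[0],p[1],.13,-1.6))
E
```

```text
t 8.3 p [ 0.5352 -0.3452  0.0302] yaw_y -1.6 z [ 7.e-04  7.e-04 -1.e+00] F [ 0.2  0.1 -0.9] w 0.0446 g 0.0 q [-0.08  0.65  0.79  1.66 -0.52  1.05 -0.73]
[-0.0007 -0.0006  0.    ] [ 0.0001 -0.0001 -0.0998] deg 0.1
[-4.00e-04 -9.00e-04 -8.43e-01] [-0.0197 -0.3851 -0.0996] deg 48.3
[ 0.     0.    -0.843] [-0.0198 -0.385   0.    ] deg 48.3
[ 0.     0.    -0.843] [-0.0198 -0.385   0.0685] deg 48.3
```

play_rows(
  increments="0 0 0 0 0 -0.015 0.6;0 0 0 0 0 -0.05 0.6;0 0 0 0 0 -0.085 0.6;0 0 0 0 0 -0.1 0.6",
)

```text
time: 8.7
ee_pos: [0.536, -0.3466, 0.1346]
eef_rot: [1.0, -0.015, 0.002, 0.001]
ft_force: [1.0, -0.1, 0.7]
width: 0.0523
grip_force: 0.0
```

play_rows(
  increments="0 0 -0.14 -0.003 -0.048 0 0.6;0 0 -0.28 -0.006 -0.096 0 0.6;0 0 -0.42 -0.009 -0.145 0 0.6;0 0 -0.56 -0.012 -0.194 0 0.6;0 0 -0.7 -0.014 -0.243 0 0.6;0 0 -0.843 -0.017 -0.292 0 0.6;0 0 -0.843 -0.019 -0.34 0 0.6;0 0 -0.843 -0.0198 -0.385 0 0.6",
)

```text
time: 9.5
ee_pos: [0.5262, 0.0424, 0.1313]
eef_rot: [0.918, 0.396, 0.001, -0.0]
ft_force: [0.7, -1.2, -1.0]
width: 0.0521
grip_force: 0.0
```

play_rows(
  increments="0 0 0 0 0 0 0.6;0 0 0 0 0 0 0.6;0 0 0 0 0 0.03 0.6;0 0 0 0 0 0.055 0.6;0 0 0 0 0 0.0685 0.6;0 0 0 0 0 0.0685 0.6;0 0 0 0 0 0.0685 0.6;0 0 0 0 0 0.0685 0.6",
)

```text
time: 10.3
ee_pos: [0.5275, 0.0399, 0.0633]
eef_rot: [0.918, 0.396, 0.001, -0.0]
ft_force: [0.1, -0.3, -0.3]
width: 0.052
grip_force: 0.0
```

```bash
python3 - <<'E'
from h import *
rep(); plan([(.5267,.0402,.0615,-.757)])
E
```

```text
t 10.3 p [0.5275 0.0399 0.0633] yaw_y -0.7576 z [ 0.0024  0.0012 -1.    ] F [ 0.1 -0.3 -0.3] w 0.052 g 0.0 q [-0.7   0.31  0.62  1.92 -0.22  0.97 -0.74]
[ 0.0009 -0.0026 -0.0006] [-0.0004 -0.0007  0.0017] deg 0.2
```

play_rows(
  increments="0 0 0 -0.0003 -0.0005 0.001 0.4;0 0 0 -0.0003 -0.0005 0.001 0.2;0 0 0 -0.0003 -0.0005 0.001 0;0 0 0 -0.0003 -0.0005 0.001 0;0 0 0 -0.0003 -0.0005 0.001 0;0 0 0 -0.0003 -0.0005 0.001 0;0 0 0 -0.0003 -0.0005 0.001 0;0 0 0 -0.0003 -0.0005 0.001 0",
)

```text
time: 11.1
ee_pos: [0.526, 0.0404, 0.061]
eef_rot: [0.918, 0.396, 0.0, -0.0]
ft_force: [-1.3, -0.5, 0.2]
width: 0.0127
grip_force: 35.0
```

```bash
python3 - <<'E'
from h import *
rep(); s=read_state(); p=s["ee_pos"]
plan([(.537,-.245,.135,-1.6)],(p[0],p[1],.135,-.757))
E
```

```text
t 11.1 p [0.526  0.0404 0.061 ] yaw_y -0.7569 z [ 6.e-04  8.e-04 -1.e+00] F [-1.3 -0.5  0.2] w 0.0127 g 35.0 q [-0.7   0.31  0.62  1.93 -0.22  0.97 -0.74]
[0.    0.    0.843] [-0.1999  0.204   0.    ] deg 48.3
```

play_rows(
  increments="0 0 0 0 0 -0.01 0;0 0 0 0 0 -0.025 0;0 0 0 0 0 -0.045 0;0 0 0 0 0 -0.065 0;0 0 0 0 0 -0.074 0;0 0 0 0 0 -0.074 0",
)

```text
time: 11.7
ee_pos: [0.5266, 0.0404, 0.1361]
eef_rot: [0.918, 0.396, 0.002, -0.0]
ft_force: [0.4, -0.2, -4.4]
width: 0.0127
grip_force: 35.0
```

play_rows(
  increments="0 0 0.09 -0.02 0.02 0 0;0 0 0.21 -0.05 0.051 0 0;0 0 0.34 -0.083 0.085 0 0;0 0 0.47 -0.116 0.119 0 0;0 0 0.6 -0.149 0.152 0 0;0 0 0.73 -0.177 0.181 0 0;0 0 0.82 -0.195 0.199 0 0;0 0 0.843 -0.2 0.204 0 0",
)

```text
time: 12.5
ee_pos: [0.5353, -0.2489, 0.1337]
eef_rot: [1.0, -0.018, -0.001, 0.001]
ft_force: [-0.0, 0.3, -4.4]
width: 0.0126
grip_force: 35.0
```

play_rows(
  increments="0 0 0 0 0 0 0;0 0 0 0 0 0.025 0;0 0 0 0 0 0.05 0;0 0 0 0 0 0.075 0;0 0 0 0 0 0.09 0;0 0 0 0 0 0.097 0;0 0 0 0 0 0.1 0;0 0 0 0 0 0.1 0",
)

```text
time: 13.3
ee_pos: [0.5374, -0.245, 0.0353]
eef_rot: [1.0, -0.014, 0.001, -0.0]
ft_force: [-0.6, 0.3, -3.0]
width: 0.0122
grip_force: 35.0
```

play_rows(
  increments="0 0 0 0 0 0.001 0;0 0 0 0 0 0.002 0;0 0 0 0 0 0.003 0;0 0 0 0 0 0.004 0;0 0 0 0 0 0.004 0;0 0 0 0 0 0.004 0",
)

```text
time: 13.9
ee_pos: [0.5371, -0.2451, 0.031]
eef_rot: [1.0, -0.015, 0.0, -0.0]
ft_force: [-1.7, 1.4, 1.0]
width: 0.0122
grip_force: 35.0
```

play_rows(
  increments="0 0 0 0 0 0 0.3;0 0 0 0 0 0 0.6;0 0 0 0 0 0 0.6;0 0 0 0 0 0 0.6;0 0 0 0 0 0 0.6",
)

```text
time: 14.4
ee_pos: [0.5371, -0.2452, 0.0308]
eef_rot: [1.0, -0.015, 0.0, -0.0]
ft_force: [-0.3, 0.4, -0.6]
width: 0.0449
grip_force: 0.0
```

```bash
python3 - <<'E'
from h import *
rep(); s=read_state(); p=s["ee_pos"]
A=(p[0],p[1],.13,-1.6);B=(.52,-.1,.16,-.4);C=(.5645,.0045,.1,.814)
plan([B],A);plan([C],B)
E
```

```text
t 14.4 p [ 0.5371 -0.2452  0.0308] yaw_y -1.6 z [ 8.e-04  7.e-04 -1.e+00] F [-0.3  0.4 -0.6] w 0.0449 g 0.0 q [-0.27  0.56  0.8   1.79 -0.47  1.   -0.89]
[ 0.   0.  -1.2] [-0.0213 -0.1446 -0.03  ] deg 68.8
[ 0.     0.    -1.214] [0.1136 0.0003 0.06  ] deg 69.6
```

play_rows(
  increments="0 0 0 0 0 -0.015 0.6;0 0 0 0 0 -0.05 0.6;0 0 0 0 0 -0.085 0.6;0 0 0 0 0 -0.0992 0.6",
)

```text
time: 14.8
ee_pos: [0.5381, -0.2463, 0.1342]
eef_rot: [1.0, -0.015, 0.003, 0.0]
ft_force: [0.4, 0.1, 0.2]
width: 0.0521
grip_force: 0.0
```

play_rows(
  increments="0 0 -1.2 -0.0213 -0.1446 -0.03 0.6;0 0 -1.2 -0.0213 -0.1446 -0.03 0.6;0 0 -1.2 -0.0213 -0.1446 -0.03 0.6;0 0 -1.2 -0.0213 -0.1446 -0.03 0.6;0 0 -1.2 -0.0213 -0.1446 -0.03 0.6;0 0 -1.2 -0.0213 -0.1446 -0.03 0.6;0 0 -1.2 -0.0213 -0.1446 -0.03 0.6;0 0 -1.2 -0.0213 -0.1446 -0.03 0.6",
)

```text
time: 15.6
ee_pos: [0.5197, -0.1002, 0.1606]
eef_rot: [0.832, 0.555, 0.001, -0.0]
ft_force: [0.3, -0.6, -0.1]
width: 0.0524
grip_force: 0.0
```

play_rows(
  increments="0 0 -1.214 0.1136 0 0.06 0.6;0 0 -1.214 0.1136 0 0.06 0.6;0 0 -1.214 0.1136 0 0.06 0.6;0 0 -1.214 0.1136 0 0.06 0.6;0 0 -1.214 0.1136 0 0.06 0.6;0 0 -1.214 0.1136 0 0.06 0.6;0 0 -1.214 0.1136 0 0.06 0.6;0 0 -1.214 0.1136 0 0.06 0.6",
)

```text
time: 16.4
ee_pos: [0.5641, 0.0044, 0.1007]
eef_rot: [0.373, 0.928, 0.0, 0.0]
ft_force: [0.2, -0.7, 0.2]
width: 0.0521
grip_force: 0.0
```

play_rows(
  increments="0 0 0 0 0 0 0.6;0 0 0 0 0 0 0.6;0 0 0 0 0 0 0.6;0 0 0 0 0 0 0.6",
)

```text
time: 16.8
ee_pos: [0.5641, 0.0047, 0.1003]
eef_rot: [0.377, 0.926, 0.0, 0.0]
ft_force: [0.2, -0.5, -0.4]
width: 0.0524
grip_force: 0.0
```

```bash
python3 - <<'E'
from h import *
rep(); plan([(.5645,.0045,.022,.814)]); wrist("w4")
E
```

```text
t 16.8 p [0.5641 0.0047 0.1003] yaw_y 0.7979 z [ 7.e-04  7.e-04 -1.e+00] F [ 0.2 -0.5 -0.4] w 0.0524 g 0.0 q [-0.47  0.31  0.45  1.79 -0.15  1.07  0.83]
[ 0.001   0.     -0.0161] [-0.0004  0.0001  0.0783] deg 0.9
```

View pics/w4.png

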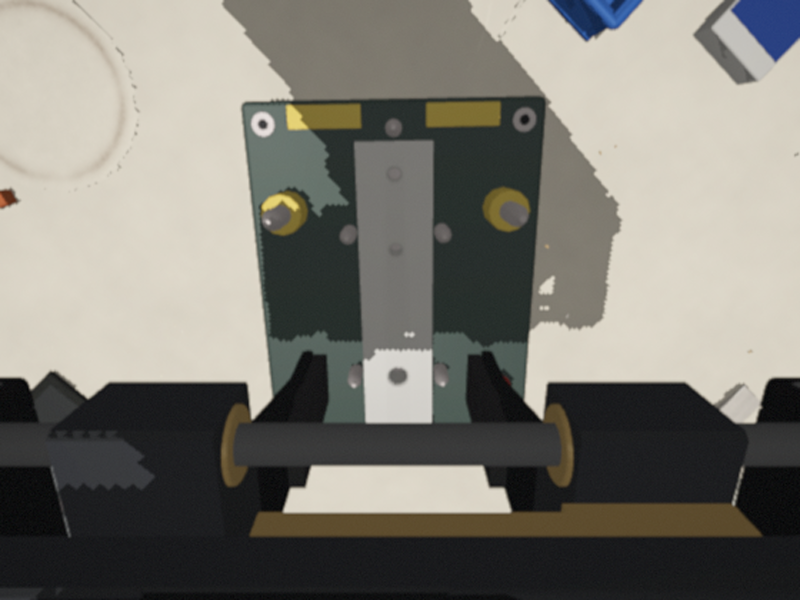

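Wrist view 4: the plates are off. The bar's yellow end spans (355,141)-(434,140), and the jig's yellow edge runs from (243,103) to (545,98). The end dowel is at (394,127).

```bash
python3 - <<'E'
from h import *
c=np.array([.5645,.0045]);a=-.757;Y=np.array([np.cos(a),np.sin(a)]);X=np.array([np.sin(-a)*-1*-1,np.cos(a)]);X=np.array([np.cos(a+np.pi/2)*-1,-np.sin(a+np.pi/2)])
print(X)
for n,u,v,z in (("bL",355,141,.034),("bR",434,140,.034),("jL",243,103,.014),("jR",545,98,.014),("sL",263,124,.014),("sR",525,119,.014),("postL tip",265,221,.058),("postR tip",525,218,.058),("barL low",365,422,.034),("barR low",432,422,.034),("dowR",446,224,.032),("dowL",346,224,.032),("dowRn",443,367,.032),("dowLn",354,367,.032)):
    d=wpt("w4",u,v,z)[:2]-c; print(n,"jx",round(float(d@X)*-1000,1),"jy",round(float(d@Y)*1000,1))
E
```

```text
[-0.68674384 -0.72689951]
bL jx -17.3 jy -85.5
bR jx 18.8 jy -85.4
jL jx -72.5 jy -104.0
jR jx 73.8 jy -104.0
sL jx -63.8 jy -94.3
sR jx 64.7 jy -94.6
postL tip jx -55.3 jy -53.3
postR tip jx 56.2 jy -52.8
barL low jx -17.9 jy 61.3
barR low jx 18.9 jy 61.9
dowR jx 25.0 jy -46.6
dowL jx -23.4 jy -47.4
dowRn jx 24.7 jy 29.7
dowLn jx -22.7 jy 28.9
```

play_rows(
  increments="0 0 -0.016 -0.0004 0.0007 0.02 0.6;0 0 -0.016 -0.0004 0.0007 0.045 0.6;0 0 -0.016 -0.0004 0.0007 0.065 0.6;0 0 -0.016 -0.0004 0.0007 0.078 0.6;0 0 -0.016 -0.0004 0.0007 0.078 0.6;0 0 -0.016 -0.0004 0.0007 0.078 0.6;0 0 -0.016 -0.0004 0.0007 0.078 0.6",
)

```text
time: 17.55
ee_pos: [0.5658, 0.0049, 0.0234]
eef_rot: [0.369, 0.93, 0.001, 0.001]
ft_force: [-0.1, 0.1, 0.4]
width: 0.0523
grip_force: 0.0
```

play_rows(
  increments="0 0 0 0 0 0 0.5;0 0 0 0 0 0 0.35;0 0 0 0 0 0 0.3;0 0 0 0 0 0 0.3;0 0 0 0 0 0 0.3;0 0 0 0 0 0 0.3",
)

```text
time: 18.15
ee_pos: [0.5651, 0.0049, 0.0226]
eef_rot: [0.369, 0.93, 0.001, 0.0]
ft_force: [-1.8, -0.5, 5.3]
width: 0.0353
grip_force: 35.0
```

```bash
python3 - <<'E'
from h import *
rep(); s=read_state();p=s["ee_pos"]
plan([(.472,.268,.12,.087)],(p[0],p[1],.12,.814))
E
```

```text
t 18.15 p [0.5651 0.0049 0.0226] yaw_y 0.8159 z [ 9.e-04  9.e-04 -1.e+00] F [-1.8 -0.5  5.3] w 0.0353 g 35.0 q [-0.44  0.42  0.42  1.85 -0.21  0.92  0.89]
[0.    0.    0.727] [0.2483 0.1274 0.    ] deg 41.7
```

play_rows(
  increments="0 0 0 0 0 -0.008 0.3;0 0 0 0 0 -0.025 0.3;0 0 0 0 0 -0.05 0.3;0 0 0 0 0 -0.075 0.3;0 0 0 0 0 -0.0974 0.3;0 0 0 0 0 -0.0974 0.3",
)

```text
time: 18.75
ee_pos: [0.5666, 0.0049, 0.1227]
eef_rot: [0.369, 0.93, 0.002, 0.002]
ft_force: [0.8, 0.3, -3.0]
width: 0.0356
grip_force: 35.0
```

play_rows(
  increments="0 0 0.07 0.024 0.012 0 0.3;0 0 0.17 0.06 0.03 0 0.3;0 0 0.29 0.1 0.051 0 0.3;0 0 0.41 0.14 0.072 0 0.3;0 0 0.53 0.18 0.092 0 0.3;0 0 0.64 0.218 0.112 0 0.3;0 0 0.71 0.242 0.124 0 0.3;0 0 0.727 0.2483 0.1274 0 0.3",
)

```text
time: 19.55
ee_pos: [0.4688, 0.2714, 0.1185]
eef_rot: [0.674, 0.739, -0.0, -0.001]
ft_force: [-0.7, 0.5, -2.8]
width: 0.0358
grip_force: 35.0
```

play_rows(
  increments="0 0 0 0 0 0 0.3;0 0 0 0 0 0 0.3;0 0 0 0 0 0.03 0.3;0 0 0 0 0 0.06 0.3;0 0 0 0 0 0.08 0.3;0 0 0 0 0 0.08 0.3;0 0 0 0 0 0.08 0.3",
)

```text
time: 20.25
ee_pos: [0.472, 0.2666, 0.0402]
eef_rot: [0.675, 0.737, 0.0, 0.0]
ft_force: [0.7, 0.4, -2.4]
width: 0.0359
grip_force: 35.0
```

```bash
python3 - <<'E'
from h import *
rep(); wrist("w5")
E
```

```text
t 20.25 p [0.472  0.2666 0.0402] yaw_y 0.0875 z [ 8.e-04  3.e-04 -1.e+00] F [ 0.7  0.4 -2.4] w 0.0359 g 35.0 q [-0.91  0.34  0.36  1.89 -0.15  0.93 -0.39]
```

View pics/w5.png

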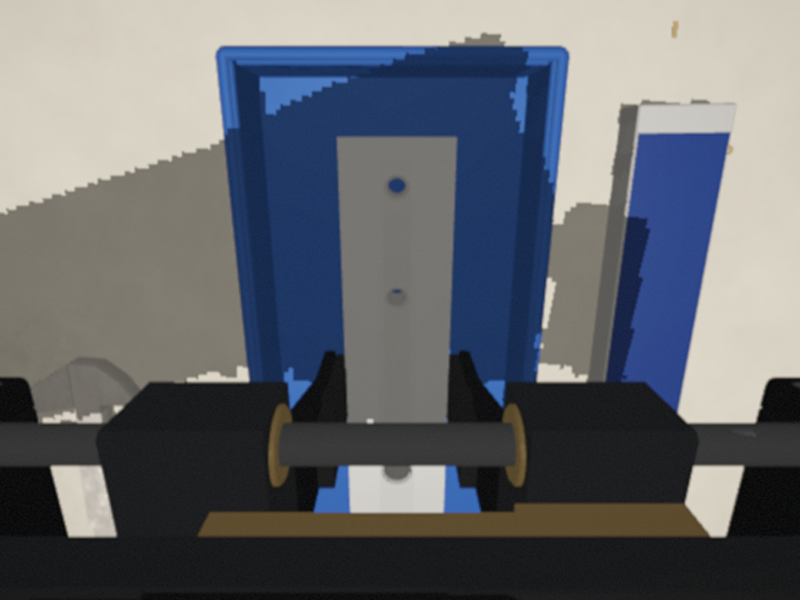

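Wrist view 5: the bar hangs centred over the tray, with its end at (337-457,137) and the rim at (218-568,48). Next: lower and release.

play_rows(
  increments="0 0 0 0 0 0.012 0.3;0 0 0 0 0 0.022 0.3;0 0 0 0 0 0.027 0.3;0 0 0 0 0 0.029 0.3;0 0 0 0 0 0.03 0.3;0 0 0 0 0 0.031 0.3;0 0 0 0 0 0.0316 0.3;0 0 0 0 0 0.0316 0.3",
)

```text
time: 21.1
ee_pos: [0.4716, 0.268, 0.0086]
eef_rot: [0.675, 0.738, 0.001, -0.0]
ft_force: [-2.0, -0.7, 2.9]
width: 0.0356
grip_force: 35.0
```

play_rows(
  increments="0 0 0 0 0 0 0.45;0 0 0 0 0 0 0.55;0 0 0 0 0 0 0.55;0 0 0 0 0 -0.01 0.55;0 0 0 0 0 -0.04 0.55;0 0 0 0 0 -0.08 0.55;0 0 0 0 0 -0.1114 0.55;0 0 0 0 0 -0.1114 0.55",
)

```text
time: 21.9
ee_pos: [0.4738, 0.2691, 0.1248]
eef_rot: [0.675, 0.738, 0.005, 0.0]
ft_force: [0.3, 0.4, -0.2]
width: 0.0476
grip_force: 0.0
```

```bash
python3 - <<'E'
from h import *
rep(); plan([(.55,.26,.12,.1),(.5785,.2895,.12,.1)])
E
```

```text
t 21.9 p [0.4738 0.2691 0.1248] yaw_y 0.0886 z [ 0.0068  0.006  -1.    ] F [ 0.3  0.4 -0.2] w 0.0476 g 0.0 q [-0.94  0.23  0.39  1.82 -0.1   1.1  -0.43]
[ 0.0074 -0.0053 -0.0114] [-0.0159  0.0751  0.0053] deg 0.8
[ 0.0074 -0.0053 -0.0114] [0.011  0.1061 0.0057] deg 0.8
```

play_rows(
  increments="0 0 -0.0125 -0.0273 0.1049 -0.04 0.55;0 0 -0.0125 -0.0273 0.1049 -0.04 0.55;0 0 -0.0125 -0.0273 0.1049 -0.04 0.55;0 0 -0.0125 -0.0273 0.1049 -0.04 0.55;0 0 -0.0125 -0.0273 0.1049 -0.04 0.55;0 0 -0.0125 -0.0273 0.1049 -0.04 0.55;0 0 -0.0125 -0.0273 0.1049 -0.04 0.55",
)

```text
time: 22.6
ee_pos: [0.577, 0.2505, 0.1593]
eef_rot: [0.67, 0.743, 0.0, -0.0]
ft_force: [-0.9, 0.2, -0.7]
width: 0.048
grip_force: 0.0
```

```bash
python3 - <<'E'
from h import *
rep(); wrist("w6")
E
```

```text
t 22.6 p [0.577  0.2505 0.1593] yaw_y 0.1028 z [-3.e-04  1.e-03 -1.e+00] F [-0.9  0.2 -0.7] w 0.048 g 0.0 q [-0.81  0.4   0.42  1.55 -0.17  1.23 -0.25]
```

View pics/w6.png

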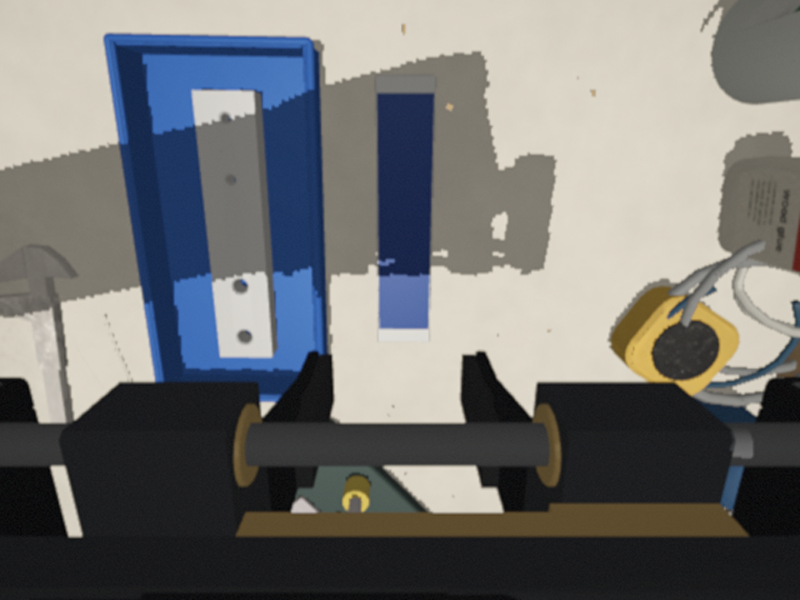

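Wrist view 6: the drilled bar lies flat in the tray. The blank's top corners are (377,75), (436,76), (430,342) and (379,342), and its blue field spans rows 94 to 329.

```bash
python3 - <<'E'
from h import *
for n,pts,z in (("blank",[(377,75.5),(436,76),(430,342),(379.5,342)],.016),("blue",[(377.5,94),(434.5,94),(430,329),(379,329)],.016)):
    w=np.array([wpt("w6",u,v,z) for u,v in pts]); e=np.diff(np.vstack([w,w[:1]]),axis=0)[:,:2]
    print(n,np.round(w.mean(0),4),np.round((w[0]+w[2])/2,4),"edges",np.round(np.linalg.norm(e,axis=1),4),"ang",np.round(np.arctan2(e[:,1],e[:,0]),3))
rep(); plan([(.5787,.2892,.06,.104),(.5787,.2892,.0045,.104)])
E
```

```text
blank [0.5793 0.2887 0.016 ] [0.5794 0.2888 0.016 ] edges [0.0346 0.169  0.0351 0.1692] ang [ 0.096 -1.467 -3.038  1.672]
blue [0.5791 0.2886 0.016 ] [0.5794 0.2886 0.016 ] edges [0.0338 0.1495 0.0351 0.1495] ang [ 0.103 -1.464 -3.038  1.669]
t 22.65 p [0.5772 0.2504 0.1594] yaw_y 0.1027 z [-1.e-04  1.e-03 -1.e+00] F [0.1 0.1 0.5] w 0.0479 g 0.0 q [-0.81  0.4   0.42  1.55 -0.17  1.23 -0.25]
[ 0.     -0.001  -0.0013] [0.0383 0.0055 0.0995] deg 0.1
[ 0.     -0.001  -0.0013] [0.0383 0.0055 0.155 ] deg 0.1
```

play_rows(
  increments="0 0 0 0.038 0.0057 0.03 0.55;0 0 0 0.038 0.0057 0.07 0.55;0 0 0 0.038 0.0057 0.11 0.55;0 0 0 0.038 0.0057 0.14 0.55;0 0 0 0.038 0.0057 0.15 0.55;0 0 0 0.038 0.0057 0.1548 0.55;0 0 0 0.038 0.0057 0.1548 0.55;0 0 0 0.038 0.0057 0.1548 0.55",
)

```text
time: 23.45
ee_pos: [0.5811, 0.2889, 0.0067]
eef_rot: [0.67, 0.742, 0.002, 0.0]
ft_force: [-0.1, -0.1, 0.3]
width: 0.0479
grip_force: 0.0
```

```bash
python3 - <<'E'
from h import *
rep()
E
```

```text
t 23.45 p [0.5811 0.2889 0.0067] yaw_y 0.1015 z [ 0.0029  0.0023 -1.    ] F [-0.1 -0.1  0.3] w 0.0479 g 0.0 q [-0.8   0.59  0.36  1.62 -0.25  0.97 -0.26]
```

Still settling; I close with hold rows.

play_rows(
  increments="0 0 0 0 0 0 0.55;0 0 0 0 0 0 0.5;0 0 0 0 0 0 0.4;0 0 0 0 0 0 0.3;0 0 0 0 0 0 0.3;0 0 0 0 0 0 0.3;0 0 0 0 0 0 0.3;0 0 0 0 0 0 0.3",
)

```text
time: 24.25
ee_pos: [0.5796, 0.2885, 0.0051]
eef_rot: [0.67, 0.742, 0.0, -0.0]
ft_force: [-5.1, -0.9, 5.1]
width: 0.0355
grip_force: 35.0
```

```bash
python3 - <<'E'
from h import *
rep(); s=read_state();p=s["ee_pos"]
plan([(.5649,.0052,.12,.814)],(p[0],p[1],.12,.1015))
E
```

```text
t 24.25 p [0.5796 0.2885 0.0051] yaw_y 0.1017 z [-3.e-04  8.e-04 -1.e+00] F [-5.1 -0.9  5.1] w 0.0355 g 35.0 q [-0.8   0.6   0.36  1.62 -0.25  0.97 -0.26]
[ 0.      0.     -0.7125] [-0.2803 -0.0434  0.    ] deg 40.8
```

play_rows(
  increments="0 0 0 0 0 -0.008 0.3;0 0 0 0 0 -0.03 0.3;0 0 0 0 0 -0.06 0.3;0 0 0 0 0 -0.09 0.3;0 0 0 0 0 -0.115 0.3;0 0 0 0 0 -0.115 0.3",
)

```text
time: 24.85
ee_pos: [0.5823, 0.289, 0.124]
eef_rot: [0.67, 0.742, 0.004, 0.001]
ft_force: [-0.6, 0.2, -3.6]
width: 0.0356
grip_force: 35.0
```

play_rows(
  increments="0 0 -0.07 -0.027 -0.004 0 0.3;0 0 -0.17 -0.068 -0.0105 0 0.3;0 0 -0.285 -0.113 -0.0175 0 0.3;0 0 -0.4 -0.158 -0.0245 0 0.3;0 0 -0.52 -0.203 -0.0315 0 0.3;0 0 -0.625 -0.246 -0.038 0 0.3;0 0 -0.695 -0.274 -0.0425 0 0.3;0 0 -0.714 -0.2803 -0.0434 0 0.3",
)

```text
time: 25.65
ee_pos: [0.5642, -0.0002, 0.1186]
eef_rot: [0.37, 0.929, -0.001, -0.0]
ft_force: [-0.6, -0.4, -2.9]
width: 0.0357
grip_force: 35.0
```

play_rows(
  increments="0 0 0 0 0 0 0.3;0 0 0 0 0 0 0.3;0 0 0 0 0 0.03 0.3;0 0 0 0 0 0.055 0.3;0 0 0 0 0 0.07 0.3;0 0 0 0 0 0.07 0.3;0 0 0 0 0 0.07 0.3;0 0 0 0 0 0.07 0.3",
)

```text
time: 26.45
ee_pos: [0.5663, 0.0054, 0.0509]
eef_rot: [0.369, 0.93, 0.001, 0.001]
ft_force: [0.8, -0.4, -2.5]
width: 0.0354
grip_force: 35.0
```

```bash
python3 - <<'E'
from h import *
rep(); wrist("w7"); plan([(.5650,.0050,.03,.815)])
E
```

```text
t 26.45 p [0.5663 0.0054 0.0509] yaw_y 0.8157 z [ 0.0027  0.0011 -1.    ] F [ 0.8 -0.4 -2.5] w 0.0354 g 35.0 q [-0.41  0.38  0.39  1.83 -0.17  0.97  0.86]
[0.0028 0.0012 0.0006] [ 0.0008 -0.0011  0.0209] deg 0.2
```

View pics/w7.png

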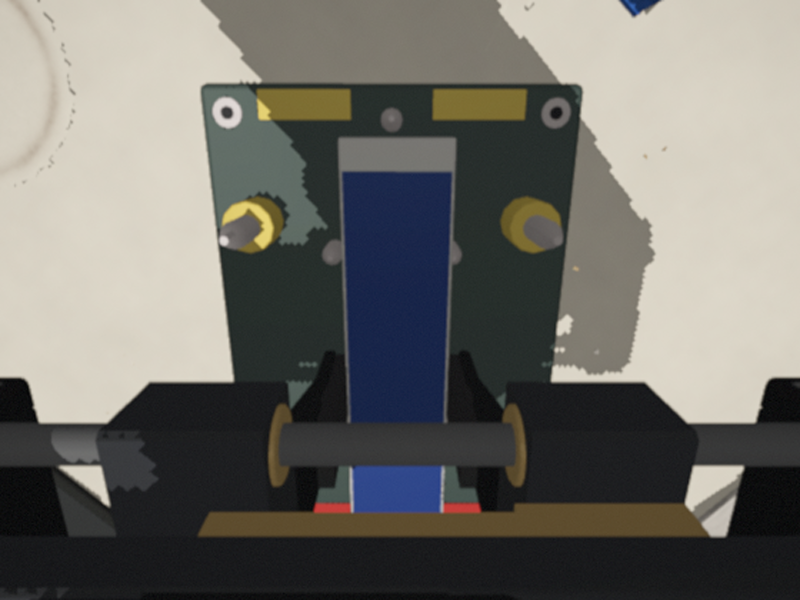

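Wrist view 7: the blank is above the nest, with its end at (338-457,138), the end dowel at (391,119) and the jig edge at (203,87)-(581,86).

```bash
python3 - <<'E'
from h import *
c=np.array([.5645,.0045]);a=-.757;Y=np.array([np.cos(a),np.sin(a)]);X=np.array([-np.sin(a),np.cos(a)])
for n,u,v,z in (("bL",338,138,.0618),("bR",457,138,.0618),("jL",203,87,.014),("jR",581,86,.014),("sL",227,113,.014),("sR",556,113,.014),("end dow",391.5,120,.028)):
    d=wpt("w7",u,v,z)[:2]-c; print(n,"jx",round(float(d@X)*1000,1),"jy",round(float(d@Y)*1000,1))
rep()
E
```

```text
bL jx -15.5 jy -84.4
bR jx 20.3 jy -84.5
jL jx -72.3 jy -103.4
jR jx 73.1 jy -104.2
sL jx -64.0 jy -94.1
sR jx 64.5 jy -94.4
end dow jx 0.3 jy -91.1
t 26.5 p [0.5663 0.0053 0.0509] yaw_y 0.8156 z [ 0.0028  0.0012 -1.    ] F [ 0.4  0.2 -2.6] w 0.036 g 35.0 q [-0.41  0.38  0.39  1.83 -0.17  0.97  0.86]
```

play_rows(
  increments="0.0025 0.001 0 0.0008 -0.0012 0.003 0.3;0.0025 0.001 0 0.0008 -0.0012 0.006 0.3;0.0025 0.001 0 0.0008 -0.0012 0.01 0.3;0.0025 0.001 0 0.0008 -0.0012 0.01 0.3;0.0025 0.001 0 0.0008 -0.0012 0.01 0.3",
)

```text
time: 27.0
ee_pos: [0.5638, 0.0047, 0.0395]
eef_rot: [0.369, 0.93, -0.001, -0.001]
ft_force: [0.1, 0.2, -3.0]
width: 0.0355
grip_force: 35.0
```

```bash
python3 - <<'E'
from h import *
rep(); plan([(.5650,.0049,.0231,.815)])
E
```

```text
t 27.0 p [0.5638 0.0047 0.0395] yaw_y 0.8155 z [-2.1e-03 -4.0e-04 -1.0e+00] F [ 0.1  0.2 -3. ] w 0.0355 g 35.0 q [-0.41  0.39  0.38  1.83 -0.18  0.95  0.86]
[-0.0018 -0.0013  0.0005] [-0.0008  0.001   0.0164] deg 0.1
```

play_rows(
  increments="-0.002 -0.001 0 -0.0007 0.001 0 0.3;-0.002 -0.001 0 -0.0007 0.001 0 0.3;-0.002 -0.001 0 -0.0007 0.001 0 0.3;-0.002 -0.001 0 -0.0007 0.001 0 0.3;-0.002 -0.001 0 -0.0007 0.001 0 0.3;-0.002 -0.001 0 -0.0007 0.001 0 0.3",
)

```text
time: 27.6
ee_pos: [0.5651, 0.005, 0.0396]
eef_rot: [0.369, 0.93, 0.0, 0.0]
ft_force: [-0.9, 0.4, -2.8]
width: 0.0356
grip_force: 35.0
```

```bash
python3 - <<'E'
from h import *
rep(); plan([(.5650,.0049,.0231,.815)])
E
```

```text
t 27.6 p [0.5651 0.005  0.0396] yaw_y 0.8156 z [ 3.e-04  5.e-04 -1.e+00] F [-0.9  0.4 -2.8] w 0.0356 g 35.0 q [-0.41  0.39  0.38  1.83 -0.18  0.95  0.87]
[ 0.0006 -0.0001  0.0006] [-0.     -0.0002  0.0165] deg 0.0
```

play_rows(
  increments="0 0 0 0 0 0.003 0.3;0 0 0 0 0 0.006 0.3;0 0 0 0 0 0.009 0.3;0 0 0 0 0 0.012 0.3;0 0 0 0 0 0.014 0.3;0 0 0 0 0 0.0155 0.3;0 0 0 0 0 0.0165 0.3;0 0 0 0 0 0.0165 0.3",
)

```text
time: 28.4
ee_pos: [0.5651, 0.005, 0.0232]
eef_rot: [0.369, 0.93, 0.0, 0.0]
ft_force: [0.4, 0.6, -3.2]
width: 0.0353
grip_force: 35.0
```

```bash
python3 - <<'E'
from h import *
rep()
E
```

```text
t 28.4 p [0.5651 0.005  0.0232] yaw_y 0.8154 z [ 4.e-04  5.e-04 -1.e+00] F [ 0.4  0.6 -3.2] w 0.0353 g 35.0 q [-0.4   0.41  0.38  1.84 -0.19  0.92  0.87]
```

play_rows(
  increments="0 0 0 0 0 0.0005 0.3;0 0 0 0 0 0.001 0.3;0 0 0 0 0 0.001 0.3;0 0 0 0 0 0.001 0.3",
)

```text
time: 28.8
ee_pos: [0.5652, 0.005, 0.023]
eef_rot: [0.369, 0.93, 0.0, 0.0]
ft_force: [-4.6, 0.3, 8.2]
width: 0.0356
grip_force: 35.0
```

play_rows(
  increments="0 0 0 0 0 0 0.45;0 0 0 0 0 0 0.6;0 0 0 0 0 0 0.6;0 0 0 0 0 -0.01 0.6;0 0 0 0 0 -0.04 0.6;0 0 0 0 0 -0.08 0.6;0 0 0 0 0 -0.12 0.6;0 0 0 0 0 -0.1377 0.6",
)

```text
time: 29.6
ee_pos: [0.5667, 0.0047, 0.1645]
eef_rot: [0.369, 0.929, 0.002, 0.002]
ft_force: [0.7, -0.1, 0.2]
width: 0.052
grip_force: 0.0
```

```bash
python3 - <<'E'
from h import *
A=(.5651,.005,.16,.8154);B=(.52,-.1,.16,-.4);C=(.5371,-.2452,.12,-1.6)
plan([B],A);plan([C],B)
rep();wrist("w8")
E
```

```text
[0.     0.     1.2154] [-0.0392 -0.1074  0.    ] deg 69.6
[0.  0.  1.2] [-0.1271  0.0723  0.04  ] deg 68.8
t 29.6 p [0.5667 0.0047 0.1645] yaw_y 0.815 z [ 0.0056  0.0013 -1.    ] F [ 0.7 -0.1  0.2] w 0.052 g 0.0 q [-0.45  0.25  0.42  1.72 -0.11  1.19  0.81]
```

View pics/w8.png

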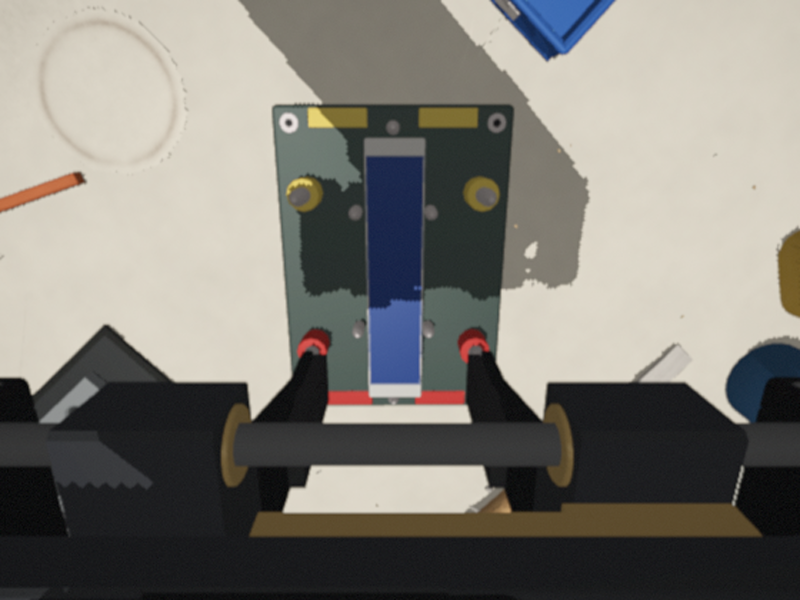

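Wrist view 8: the blank lies flat in the nest. Its ends are at rows 138 and 397, with the end dowels at rows 127 and 402 and the side dowels clear. Next, fetch the yellow plate.

play_rows(
  increments="0 0 1.2154 -0.0392 -0.1074 0 0.6;0 0 1.2154 -0.0392 -0.1074 0 0.6;0 0 1.2154 -0.0392 -0.1074 0 0.6;0 0 1.2154 -0.0392 -0.1074 0 0.6;0 0 1.2154 -0.0392 -0.1074 0 0.6;0 0 1.2154 -0.0392 -0.1074 0 0.6;0 0 1.2154 -0.0392 -0.1074 0 0.6;0 0 1.2154 -0.0392 -0.1074 0 0.6",
)

```text
time: 30.45
ee_pos: [0.5199, -0.1002, 0.16]
eef_rot: [0.831, 0.556, 0.0, -0.0]
ft_force: [0.5, -1.1, -0.2]
width: 0.0521
grip_force: 0.0
```

play_rows(
  increments="0 0 1.2 -0.1271 0.0723 0.04 0.6;0 0 1.2 -0.1271 0.0723 0.04 0.6;0 0 1.2 -0.1271 0.0723 0.04 0.6;0 0 1.2 -0.1271 0.0723 0.04 0.6;0 0 1.2 -0.1271 0.0723 0.04 0.6;0 0 1.2 -0.1271 0.0723 0.04 0.6;0 0 1.2 -0.1271 0.0723 0.04 0.6;0 0 1.2 -0.1271 0.0723 0.04 0.6",
)

```text
time: 31.25
ee_pos: [0.5393, -0.245, 0.1199]
eef_rot: [1.0, -0.01, 0.0, -0.0]
ft_force: [-0.6, -0.2, 0.2]
width: 0.0524
grip_force: 0.0
```

play_rows(
  increments="0 0 0 0 0 0 0.6;0 0 0 0 0 0 0.6;0 0 0 0 0 0 0.6;0 0 0 0 0 0 0.6",
)

```text
time: 31.65
ee_pos: [0.5393, -0.245, 0.1198]
eef_rot: [1.0, -0.006, 0.0, -0.0]
ft_force: [0.0, 0.7, -0.5]
width: 0.0521
grip_force: 0.0
```

```bash
python3 - <<'E'
from h import *
rep(); plan([(.5371,-.2452,.031,-1.6)])
E
```

```text
t 31.65 p [ 0.5393 -0.245   0.1198] yaw_y -1.5824 z [ 5.e-04  6.e-04 -1.e+00] F [ 0.   0.7 -0.5] w 0.0521 g 0.0 q [-0.34  0.45  0.87  1.71 -0.37  1.15 -0.94]
[-0.0006 -0.0005  0.0176] [-0.0023  0.0002  0.0888] deg 1.0
```

play_rows(
  increments="0 0 0.0176 -0.0023 0.0002 0.02 0.6;0 0 0.0176 -0.0023 0.0002 0.045 0.6;0 0 0.0176 -0.0023 0.0002 0.07 0.6;0 0 0.0176 -0.0023 0.0002 0.085 0.6;0 0 0.0176 -0.0023 0.0002 0.0888 0.6;0 0 0.0176 -0.0023 0.0002 0.0888 0.6;0 0 0.0176 -0.0023 0.0002 0.0888 0.6;0 0 0.0176 -0.0023 0.0002 0.0888 0.6",
)

```text
time: 32.45
ee_pos: [0.5378, -0.2454, 0.032]
eef_rot: [1.0, -0.016, 0.001, -0.0]
ft_force: [1.0, -0.3, 0.3]
width: 0.0522
grip_force: 0.0
```

play_rows(
  increments="0 0 0 0 0 0 0.6;0 0 0 0 0 0 0.6;0 0 0 0 0 0 0.4;0 0 0 0 0 0 0.2;0 0 0 0 0 0 0;0 0 0 0 0 0 0;0 0 0 0 0 0 0;0 0 0 0 0 0 0",
)

```text
time: 33.25
ee_pos: [0.5371, -0.2451, 0.0309]
eef_rot: [1.0, -0.016, 0.0, -0.0]
ft_force: [0.2, -0.1, -1.5]
width: 0.0128
grip_force: 35.1
```

```bash
python3 - <<'E'
from h import *
rep(); s=read_state();p=s["ee_pos"]
plan([(.526,.0404,p[2]+.1,-.757)],(p[0],p[1],p[2]+.1,-1.6))
E
```

```text
t 33.25 p [ 0.5371 -0.2451  0.0309] yaw_y -1.602 z [ 3.e-04  5.e-04 -1.e+00] F [ 0.2 -0.1 -1.5] w 0.0128 g 35.1 q [-0.28  0.56  0.8   1.79 -0.47  1.   -0.89]
[ 0.     0.    -0.843] [-0.0194 -0.2851  0.    ] deg 48.3
```

play_rows(
  increments="0 0 0 0 0 -0.008 0;0 0 0 0 0 -0.025 0;0 0 0 0 0 -0.05 0;0 0 0 0 0 -0.075 0;0 0 0 0 0 -0.095 0;0 0 0 0 0 -0.1 0;0 0 0 0 0 -0.1 0",
)

```text
time: 33.95
ee_pos: [0.5374, -0.2453, 0.1319]
eef_rot: [1.0, -0.016, 0.001, -0.0]
ft_force: [-0.1, -0.4, -3.4]
width: 0.0126
grip_force: 35.0
```

play_rows(
  increments="0 0 -0.09 -0.002 -0.03 0 0;0 0 -0.21 -0.005 -0.07 0 0;0 0 -0.34 -0.008 -0.115 0 0;0 0 -0.47 -0.011 -0.16 0 0;0 0 -0.6 -0.014 -0.205 0 0;0 0 -0.73 -0.017 -0.247 0 0;0 0 -0.82 -0.019 -0.277 0 0;0 0 -0.845 -0.0194 -0.2851 0 0",
)

```text
time: 34.75
ee_pos: [0.5254, 0.0448, 0.1299]
eef_rot: [0.917, 0.4, -0.001, -0.001]
ft_force: [-0.3, 0.5, -4.2]
width: 0.0126
grip_force: 35.0
```

play_rows(
  increments="0 0 0 0 0 0 0;0 0 0 0 0 0 0;0 0 0 0 0 0.015 0;0 0 0 0 0 0.03 0;0 0 0 0 0 0.03 0;0 0 0 0 0 0.03 0;0 0 0 0 0 0.03 0;0 0 0 0 0 0.03 0",
)

```text
time: 35.55
ee_pos: [0.5271, 0.0401, 0.1017]
eef_rot: [0.919, 0.395, 0.001, -0.0]
ft_force: [0.3, 0.9, -4.9]
width: 0.0125
grip_force: 35.0
```

```bash
python3 - <<'E'
from h import *
rep(); plan([(.526,.0404,.061,-.757)])
E
```

```text
t 35.55 p [0.5271 0.0401 0.1017] yaw_y -0.7578 z [ 1.4e-03  8.0e-04 -1.0e+00] F [ 0.3  0.9 -4.9] w 0.0125 g 35.0 q [-0.75  0.26  0.67  1.89 -0.18  1.05 -0.76]
[ 0.0005 -0.0015 -0.0008] [-0.0006 -0.001   0.0407] deg 0.1
```

play_rows(
  increments="0 0 0 0 0 0.005 0;0 0 0 0 0 0.01 0;0 0 0 0 0 0.01 0;0 0 0 0 0 0.01 0;0 0 0 0 0 0.01 0;0 0 0 0 0 0.01 0",
)

```text
time: 36.15
ee_pos: [0.5267, 0.0404, 0.0912]
eef_rot: [0.918, 0.396, 0.0, -0.0]
ft_force: [-0.1, 0.4, -4.0]
width: 0.0129
grip_force: 35.0
```

```bash
python3 - <<'E'
from h import *
rep(); plan([(.526,.0404,.061,-.757)]);wrist("w9")
E
```

```text
t 36.15 p [0.5267 0.0404 0.0912] yaw_y -0.7571 z [ 6.e-04  5.e-04 -1.e+00] F [-0.1  0.4 -4. ] w 0.0129 g 35.0 q [-0.74  0.27  0.66  1.9  -0.19  1.03 -0.75]
[ 0.0001 -0.0007 -0.0001] [-0.0005 -0.0005  0.0302] deg 0.0
```

View pics/w9.png

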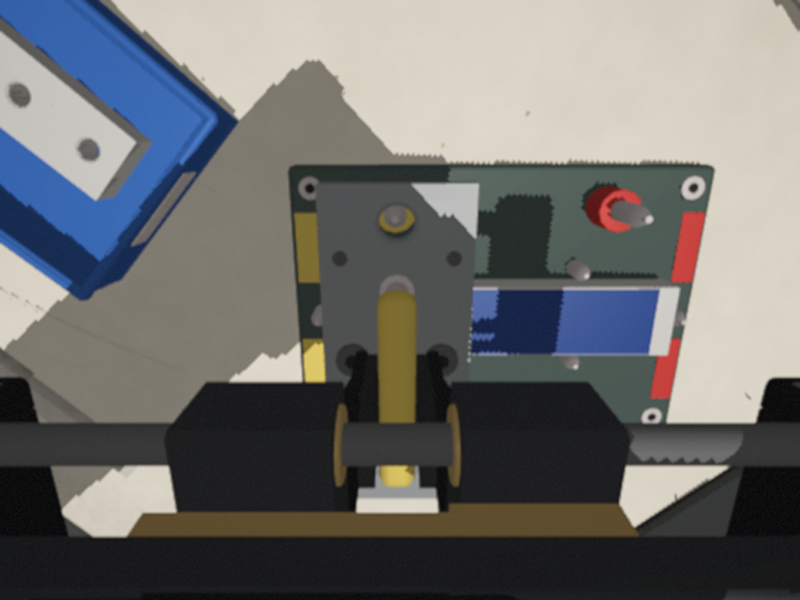

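Wrist view 9: the post tip at (396,215) is inside the plate's hole, which is centred at (396,221). I lower it.

play_rows(
  increments="0 0 0 -0.0004 -0.0004 0.004 0;0 0 0 -0.0004 -0.0004 0.008 0;0 0 0 -0.0004 -0.0004 0.012 0;0 0 0 -0.0004 -0.0004 0.015 0;0 0 0 -0.0004 -0.0004 0.015 0;0 0 0 -0.0004 -0.0004 0.015 0",
)

```text
time: 36.8
ee_pos: [0.526, 0.0403, 0.0759]
eef_rot: [0.918, 0.396, 0.0, -0.0]
ft_force: [0.7, -1.0, -4.4]
width: 0.0129
grip_force: 35.0
```

play_rows(
  increments="0 0 0 0 0 0.004 0;0 0 0 0 0 0.008 0;0 0 0 0 0 0.011 0;0 0 0 0 0 0.013 0;0 0 0 0 0 0.014 0;0 0 0 0 0 0.0145 0;0 0 0 0 0 0.0145 0;0 0 0 0 0 0.0145 0",
)

```text
time: 37.6
ee_pos: [0.5261, 0.0404, 0.0616]
eef_rot: [0.918, 0.396, 0.0, -0.0]
ft_force: [0.6, 0.5, -3.2]
width: 0.0127
grip_force: 35.0
```

play_rows(
  increments="0 0 0 0 0 0.0006 0;0 0 0 0 0 0.001 0;0 0 0 0 0 0.001 0;0 0 0 0 0 0.001 0",
)

```text
time: 38.0
ee_pos: [0.5262, 0.0404, 0.0608]
eef_rot: [0.918, 0.396, 0.0, -0.0]
ft_force: [-2.1, 0.2, 3.3]
width: 0.0126
grip_force: 35.0
```

play_rows(
  increments="0 0 0 0 0 0 0.3;0 0 0 0 0 0 0.6;0 0 0 0 0 0 0.6;0 0 0 0 0 0 0.6;0 0 0 0 0 -0.015 0.6;0 0 0 0 0 -0.04 0.6;0 0 0 0 0 -0.075 0.6;0 0 0 0 0 -0.08 0.6",
)

```text
time: 38.8
ee_pos: [0.5283, 0.0402, 0.1452]
eef_rot: [0.919, 0.395, 0.003, 0.0]
ft_force: [0.7, -1.5, 0.3]
width: 0.0518
grip_force: 0.0
```

```bash
python3 - <<'E'
from h import *
rep();A=(.5262,.0404,.1403,-.757);B=(.5352,-.3452,.13,-1.6)
plan([B],A)
E
```

```text
t 38.8 p [0.5283 0.0402 0.1452] yaw_y -0.7578 z [ 0.0063  0.0023 -1.    ] F [ 0.7 -1.5  0.3] w 0.0518 g 0.0 q [-0.77  0.2   0.68  1.85 -0.14  1.14 -0.8 ]
[0.    0.    0.843] [-0.2741  0.2714  0.0103] deg 48.3
```

play_rows(
  increments="0 0 0.14 -0.034 0.034 0.001 0.6;0 0 0.28 -0.068 0.068 0.002 0.6;0 0 0.42 -0.103 0.102 0.004 0.6;0 0 0.56 -0.137 0.136 0.005 0.6;0 0 0.7 -0.172 0.17 0.006 0.6;0 0 0.843 -0.206 0.204 0.008 0.6;0 0 0.843 -0.24 0.238 0.009 0.6;0 0 0.843 -0.2741 0.2714 0.0103 0.6",
)

```text
time: 39.6
ee_pos: [0.5352, -0.3468, 0.1304]
eef_rot: [1.0, -0.014, 0.0, -0.0]
ft_force: [1.9, -0.1, -0.2]
width: 0.0524
grip_force: 0.0
```

play_rows(
  increments="0 0 0 0 0 0 0.6;0 0 0 0 0 0 0.6;0 0 0 0 0 0 0.6;0 0 0 0 0 0 0.6;0 0 0 0 0 0 0.6",
)

```text
time: 40.1
ee_pos: [0.5357, -0.3438, 0.1303]
eef_rot: [1.0, -0.014, 0.0, -0.001]
ft_force: [0.2, -0.1, -0.9]
width: 0.0521
grip_force: 0.0
```

```bash
python3 - <<'E'
from h import *
rep();plan([(.5352,-.3452,.0312,-1.6)])
E
```

```text
t 40.1 p [ 0.5357 -0.3438  0.1303] yaw_y -1.5979 z [ 9.e-04  1.e-03 -1.e+00] F [ 0.2 -0.1 -0.9] w 0.0521 g 0.0 q [-0.14  0.55  0.88  1.58 -0.44  1.22 -0.78]
[-0.0011 -0.0008  0.0021] [-0.0006  0.0015  0.0991] deg 0.1
```

play_rows(
  increments="0 0 0.002 -0.0006 0.0015 0.02 0.6;0 0 0.002 -0.0006 0.0015 0.05 0.6;0 0 0.002 -0.0006 0.0015 0.08 0.6;0 0 0.002 -0.0006 0.0015 0.095 0.6;0 0 0.002 -0.0006 0.0015 0.0991 0.6;0 0 0.002 -0.0006 0.0015 0.0991 0.6;0 0 0.002 -0.0006 0.0015 0.0991 0.6;0 0 0.002 -0.0006 0.0015 0.0991 0.6",
)

```text
time: 40.9
ee_pos: [0.5351, -0.3471, 0.0323]
eef_rot: [1.0, -0.016, 0.001, 0.0]
ft_force: [-0.2, -0.3, -0.0]
width: 0.0521
grip_force: 0.0
```

play_rows(
  increments="0 0 0 0 0 0 0.6;0 0 0 0 0 0 0.6;0 0 0 0 0 0 0.4;0 0 0 0 0 0 0.2;0 0 0 0 0 0 0;0 0 0 0 0 0 0;0 0 0 0 0 0 0;0 0 0 0 0 0 0",
)

```text
time: 41.7
ee_pos: [0.5345, -0.3463, 0.0309]
eef_rot: [1.0, -0.016, 0.0, -0.001]
ft_force: [-1.2, -2.0, 1.2]
width: 0.0129
grip_force: 35.1
```

```bash
python3 - <<'E'
from h import *
rep(); s=read_state();p=s["ee_pos"]
plan([(.6022,-.0308,p[2]+.12,-.757)],(p[0],p[1],p[2]+.12,-1.6))
E
```

```text
t 41.7 p [ 0.5345 -0.3463  0.0309] yaw_y -1.6018 z [ 2.0e-04  1.2e-03 -1.0e+00] F [-1.2 -2.   1.2] w 0.0129 g 35.1 q [-0.08  0.66  0.8   1.65 -0.53  1.06 -0.72]
[ 0.     0.    -0.843] [ 0.0585 -0.3173  0.    ] deg 48.3
```

play_rows(
  increments="0 0 0 0 0 -0.008 0;0 0 0 0 0 -0.025 0;0 0 0 0 0 -0.05 0;0 0 0 0 0 -0.075 0;0 0 0 0 0 -0.095 0;0 0 0 0 0 -0.1 0;0 0 0 0 0 -0.1 0",
)

```text
time: 42.4
ee_pos: [0.5347, -0.347, 0.132]
eef_rot: [1.0, -0.016, 0.001, 0.0]
ft_force: [0.6, -0.4, -4.6]
width: 0.0126
grip_force: 35.0
```

play_rows(
  increments="0 0 -0.1 0.006 -0.034 0 0;0 0 -0.22 0.014 -0.08 0 0;0 0 -0.34 0.023 -0.126 0 0;0 0 -0.47 0.031 -0.172 0 0;0 0 -0.6 0.04 -0.219 0 0;0 0 -0.73 0.048 -0.265 0 0;0 0 -0.82 0.055 -0.3 0 0;0 0 -0.845 0.058 -0.3168 0 0",
)

```text
time: 43.2
ee_pos: [0.6021, -0.0269, 0.1297]
eef_rot: [0.917, 0.399, -0.0, -0.001]
ft_force: [0.3, 0.5, -4.6]
width: 0.0125
grip_force: 35.0
```

play_rows(
  increments="0 0 0 0 0 0 0;0 0 0 0 0 0 0;0 0 0 0 0 0.015 0;0 0 0 0 0 0.03 0;0 0 0 0 0 0.04 0;0 0 0 0 0 0.04 0;0 0 0 0 0 0.04 0;0 0 0 0 0 0.04 0",
)

```text
time: 44.0
ee_pos: [0.6027, -0.0321, 0.0916]
eef_rot: [0.918, 0.396, 0.001, 0.0]
ft_force: [0.4, 0.1, -3.8]
width: 0.0125
grip_force: 35.0
```

play_rows(
  increments="0 0 0 0 0 0 0;0 0 0 0 0 0 0;0 0 0 0 0 0 0;0 0 0 0 0 0 0",
)

```text
time: 44.4
ee_pos: [0.6023, -0.0319, 0.0913]
eef_rot: [0.918, 0.396, 0.0, -0.0]
ft_force: [0.2, 0.1, -4.2]
width: 0.0127
grip_force: 35.0
```

```bash
python3 - <<'E'
from h import *
rep(); plan([(.6017,-.0313,.061,-.757)]);wrist("w10")
E
```

```text
t 44.4 p [ 0.6023 -0.0319  0.0913] yaw_y -0.757 z [ 6.e-04  5.e-04 -1.e+00] F [ 0.2  0.1 -4.2] w 0.0127 g 35.0 q [-0.54  0.45  0.65  1.7  -0.3   1.09 -0.55]
[ 0.0001 -0.0008 -0.    ] [-0.     -0.0008  0.0303] deg 0.0
```

View pics/w10.png

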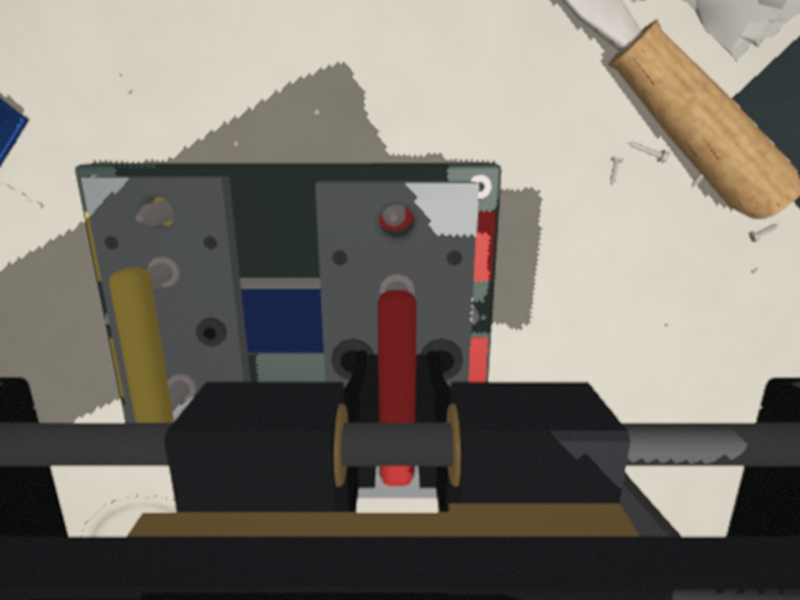

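Wrist view 10: the red post tip at (396,215) is inside its hole, and the yellow plate is seated. I lower with −0.8 mm along tool y.

play_rows(
  increments="0 0 0 0 -0.0007 0.004 0;0 0 0 0 -0.0007 0.008 0;0 0 0 0 -0.0007 0.012 0;0 0 0 0 -0.0007 0.015 0;0 0 0 0 -0.0007 0.015 0;0 0 0 0 -0.0007 0.015 0",
)

```text
time: 45.05
ee_pos: [0.6018, -0.0315, 0.076]
eef_rot: [0.918, 0.396, 0.0, -0.0]
ft_force: [-0.5, -0.3, -4.8]
width: 0.0128
grip_force: 35.0
```

play_rows(
  increments="0 0 0 0 0 0.004 0;0 0 0 0 0 0.008 0;0 0 0 0 0 0.011 0;0 0 0 0 0 0.013 0;0 0 0 0 0 0.014 0;0 0 0 0 0 0.0145 0;0 0 0 0 0 0.0145 0;0 0 0 0 0 0.0145 0",
)

```text
time: 45.85
ee_pos: [0.6019, -0.0314, 0.0617]
eef_rot: [0.918, 0.396, 0.0, -0.0]
ft_force: [0.2, 0.2, -4.0]
width: 0.0124
grip_force: 35.0
```

play_rows(
  increments="0 0 0 0 0 0.0005 0;0 0 0 0 0 0.001 0;0 0 0 0 0 0.001 0;0 0 0 0 0 0.001 0",
)

```text
time: 46.25
ee_pos: [0.6019, -0.0314, 0.0609]
eef_rot: [0.918, 0.396, 0.0, -0.0]
ft_force: [-1.3, 0.3, -0.7]
width: 0.0124
grip_force: 35.0
```

Contact is just beginning; one more small step.

play_rows(
  increments="0 0 0 0 0 0.0004 0;0 0 0 0 0 0.0005 0;0 0 0 0 0 0.0005 0",
)

```text
time: 46.55
ee_pos: [0.602, -0.0314, 0.0608]
eef_rot: [0.918, 0.396, 0.001, -0.0]
ft_force: [-3.3, 0.8, 6.5]
width: 0.0124
grip_force: 35.0
```

play_rows(
  increments="0 0 0 0 0 0 0.3;0 0 0 0 0 0 0.6;0 0 0 0 0 0 0.6;0 0 0 0 0 0 0.6;0 0 0 0 0 -0.015 0.6;0 0 0 0 0 -0.04 0.6;0 0 0 0 0 -0.075 0.6;0 0 0 0 0 -0.09 0.6",
)

```text
time: 47.35
ee_pos: [0.6032, -0.0319, 0.1542]
eef_rot: [0.918, 0.395, 0.002, 0.001]
ft_force: [0.8, 0.6, 0.2]
width: 0.0519
grip_force: 0.0
```

play_rows(
  increments="0 0 0 -0.04 -0.02 -0.03 0.6;0 0 0 -0.08 -0.05 -0.06 0.6;0 0 0 -0.08 -0.05 -0.06 0.6;0 0 0 -0.08 -0.05 -0.06 0.6;0 0 0 -0.08 -0.05 -0.06 0.6;0 0 0 -0.08 -0.05 -0.06 0.6",
)

```text
time: 47.95
ee_pos: [0.5108, -0.0548, 0.2095]
eef_rot: [0.918, 0.396, -0.0, -0.0]
ft_force: [-0.3, 0.5, -0.5]
width: 0.0523
grip_force: 0.0
```

```bash
python3 - <<'E'
from h import *
rep(); wrist("w11")
c=camera("scene");cv2.imwrite("pics/s2.png",cv2.resize(c["color"][100:310,110:390,::-1],(800,600),interpolation=cv2.INTER_CUBIC))
E
```

```text
t 47.95 p [ 0.5108 -0.0548  0.2095] yaw_y -0.7564 z [-6.e-04 -2.e-04 -1.e+00] F [-0.3  0.5 -0.5] w 0.0523 g 0.0 q [-0.66  0.09  0.73  1.8  -0.06  1.27 -0.67]
```

View pics/w11.png

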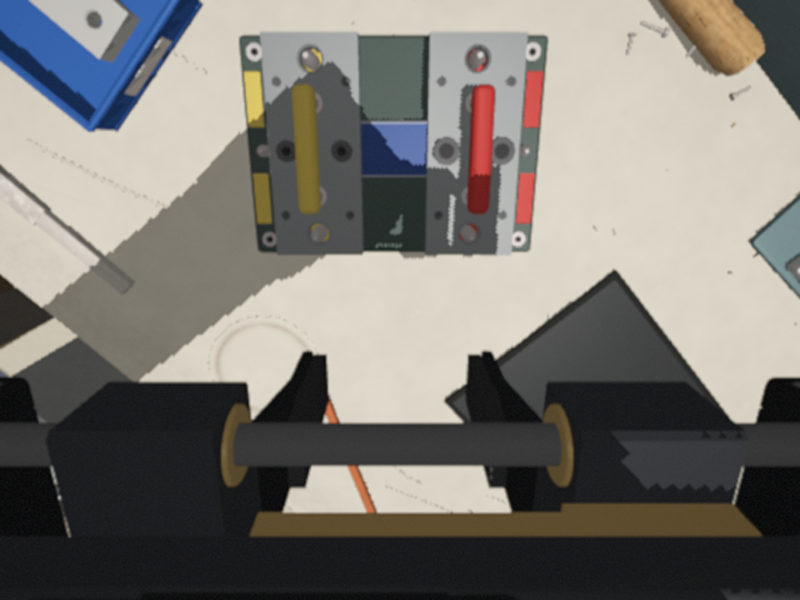

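View pics/s2.png

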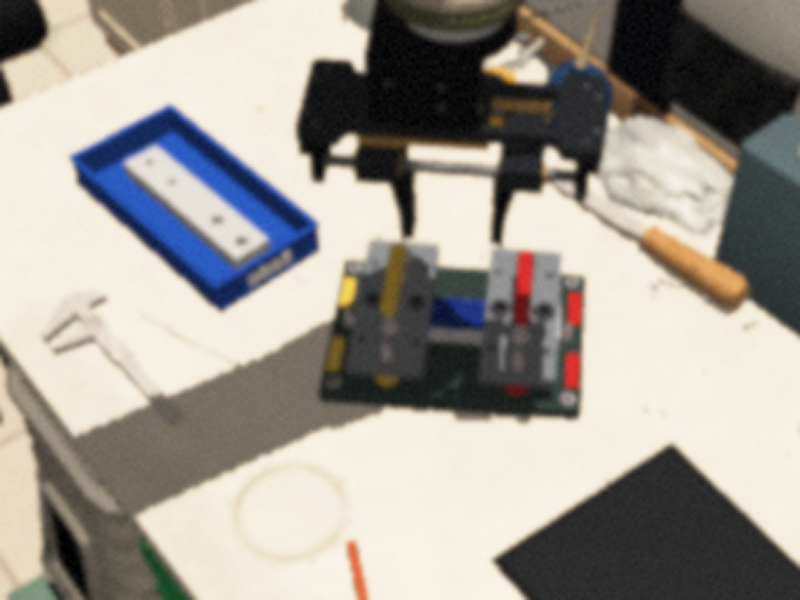

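Both pictures show the plates seated flat on the blank at their own ends, yellow handle at (305,150) and red at (481,150). The drilled bar is flat in the tray, the caliper is unmoved, and the arm is clear.

```bash
python3 -c "
from bench import *
print(close_job())"
```

```text
the job is handed in; nothing more can be done
None
```

The jig is reloaded and handed in: the blue blank lies flat between the dowel pins, both plates are seated over their posts on their own colour ends, the drilled bar is flat in the tray, and I did not touch the caliper or tape measure (48 s of 141 s used).

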